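Gauge and sort salvaged heat sinks

ROBOT

A 6-joint arm with a two-finger parallel gripper is mounted at the origin on the work surface. World frame = base frame: x ahead of the robot, y to its left, z up, the work surface at z = 0. Lengths are in mm, angles in rad, forces in N, time in s.
With the tool pointing down it reaches from about 300 to 950 mm from the base axis. Payload 3.1 kg.
Tool frame: the origin (TCP) lies midway between the tips of the shut fingers; the grasp point (between the pads) lies 19 mm behind it (manip.grip_depth is the distance from the TCP to the grasp point, in mm); z points along the fingers, y is the line along which they close (so a half turn about z gives the same grasp; the last joint's range is limited). The gripper opens to 85 mm and grips with 20 to 120 N. Pads are 22 mm wide; open, the fingers measure 114 mm over their backs; the gripper's body (76 mm by 85 mm) begins 54 mm behind the grasp point. The pads swing forward as they close: fully open they stand 13 mm farther back than shut.
Start: joints at [-1.412, 0.308, 1.634, -0, 1.2, -0.07], TCP at [141.728, -608.724, 231.272] pointing down, gripper open.
Joint ranges: [-3.06, 3.06], [-0.79, 1.96], [0.05, 2.63], [-1.19, 4.34], [0.05, 2.64], [-2.94, 2.94]. Speed limits (rad/s): [2.79, 2.79, 3.14, 3.14, 3.14, 3.14].

INTERFACE

Orientations are given as a unit quaternion [x, y, z, w].
In Python, from rig import manip gives the robot as it stands. The module is installed in compiled form; this text tells all that it offers.
- The arm moves only by the shell command python3 -m handwheel 'ROWS' [FORCE]. ROWS is a JSON object of lists of equal length, an entry for each row: "offset": the shift along the tool's x, y, z each as a share of 0.15 m, from -1 to 1, a list of three; "twist": the turn about the tool's z as a share of 90 degrees, from -1 to 1; "grip": the closure, from 0 (fully open) to 1 (shut). In form: {"offset": [[tx, ty, tz], ...], "twist": [twist, ...], "grip": [grip, ...]}. A call has 1 to 10 rows; each row is the pose to reach, as a shift and turn from the pose commanded when the call began, along the tool's axes at that moment; what a row does not reach only later rows make up. A row lasts 1/12 s, in which the tool goes at most 41.7 mm and 7.16 degrees, less where a joint would pass 70% of its speed; a pose out of reach is approached as far as the arm can. A call with a number of a shift or a turn outside -1 to 1 is refused whole. A call with a gripper value outside its range is refused whole. The fingers move at their own pace and stop on an object; FORCE is the grip in N (left out, the last holds). Time passes only in rows, so rows that repeat a pose let the fingers close. It gives the time, the measured TCP pose, the force, the opening and the grip force at its end, in the units of the state.
- manip.observe(): the state, without advancing time (a new reading comes with each control period).
- manip.snapshot(name): name is "scene" or "top" or "wrist"; returns a dict with "pixels" (420x560x3 uint8, red, green, blue), "fx", "fy", "cx", "cy" (pixels), "R" (3x3) and "t" (3): a world point X has camera coordinates R X + t. Camera axes: x right, y down, z forward; pixel columns grow to the right and rows downward; lengths in mm; the calibration is good to about 2 mm. A picture is of the moment at which its call begins. There is no depth.
- manip.close_job(): hands the job in; it is judged then, once.
The state is a dict: "time": time; "q": joint angles; "joint_vel": joint speeds; "effort": joint torques, N m; "ee_pos": TCP position; "eef_rot": TCP orientation; "force": force on the tool from outside, world axes, zero at the start; "torque": the same for the moment, N m; "gripper_width": finger opening in mm; "finger_force": force on a finger pad.
Only numpy, scipy, OpenCV 4.12 (cv2) and the standard library are available. Lean on these libraries where they do the work, as an engineer would, in place of code of your own. Each camera call takes 0.05 s, during which the arm holds its last target. There are 200 camera calls.

TASK

Check the heights of the heat sinks lying on the blue mat: lift the bridge gauge off its hook and stand it squarely over each heat sink in turn, from the lowest to the tallest, its sprung foot resting on the middle of the sink until it settles on that height, then hang the gauge back on the hook. After that put every sink that reads 25 mm or less in the long bay of the white tray and every taller one in the short bay, all standing flat on the tray's floor with fins up, and leave the bottle, the jar and the screwdriver alone.

Things in the scene. Friction and masses are not known exactly. Their poses are not given: they have to be found in the camera images.
- stand: fixed hook stand: base plate (x -70..50, y +-50, 10 mm thick), 14 mm square upright and a flat arm (14 wide, 6 thick, upper face 190 mm above the bench) running along the stand's -x from the upright's face (x -7 mm) to a tip (inner face x -94 mm) turned up 16 mm above the arm's upper face. Origin on the bench under the upright, z up; yawed up to 12 degrees
- hook_seat (a point): point on the arm's upper face where the gauge's cross bar hangs, 55 mm from the upright's axis towards the tip
- gauge: loose bridge gauge, 380-560 g, 144 mm tall, hung on the hook at first. Origin centred in the plane under its feet, z up. Feet: bars 60 (x) x 10 x 10 mm at y +-40 mm; bridge plate 24 x 90 mm at z 70..80 mm; on it a black stirrup handle 14 mm wide in x, 56 over its flat sides in y (6 thick, z 80..136), cross bar at z 136..144. The hook arm passes under this bar. Grip the sides from above
- gauge_bar (a point): middle of the underside of the gauge's cross bar, 136 mm above the gauge's origin
- foot (a joint): gauge reading in m: height of its sprung round foot (16 mm across, on a rod in mid-bridge) above the plane under the gauge's feet. 0 fully out (flush, as when hanging), at most 0.042; equals a part's height when the gauge stands square on the bench over it. Spring: 1.2 N at 0, 2.6 N at 34 mm, less than the gauge's weight, so it stands by itself
- foot_tip (a point): middle of the underside of the sprung foot; fully out it lies at the gauge's origin
- tray: Fixed white divided tray, 300 (x) x 130 (y) mm outside, walls 4 thick and 16 mm high, floor 4 mm thick. A divider 4 mm thick, its middle 34 mm along +x from the middle, splits it into a long bay and a short bay. Origin on the bench under its middle; +x runs towards the short bay.
- long_bay (a point): middle of the long bay's floor (inside 178 in x by 122 mm in y), tray axes; the bay nearer the robot
- short_bay (a point): middle of the short bay's floor (inside 110 in x by 122 mm in y), tray axes; the bay farther from the robot
- sink12: loose finned heat sink, bare aluminium, 36 (x) x 28 (y) mm in plan and 12 mm high, 19 g, standing fins up on the blue mat; fins run along x. Origin under its middle, z up. May be absent (None).
- sink16: loose finned heat sink, dark, 30 (x) x 30 (y) mm in plan and 16 mm high, 23 g, standing fins up on the blue mat; fins run along x. Origin under its middle, z up. May be absent (None).
- sink20: loose finned heat sink, bare aluminium, 34 (x) x 24 (y) mm in plan and 20 mm high, 26 g, standing fins up on the blue mat; fins run along x. Origin under its middle, z up. May be absent (None).
- sink28: loose finned heat sink, dark, 28 (x) x 28 (y) mm in plan and 28 mm high, 35 g, standing fins up on the blue mat; fins run along x. Origin under its middle, z up. May be absent (None).
- sink34: loose finned heat sink, bare aluminium, 32 (x) x 26 (y) mm in plan and 34 mm high, 45 g, standing fins up on the blue mat; fins run along x. Origin under its middle, z up. May be absent (None).
- flask: bystander, leave alone: 100 mm clear bottle, 40 mm across; origin under its middle
- jar: bystander, leave alone: white jar, 60 mm high and across; origin under its middle
- driver: bystander, leave alone: screwdriver, 140 mm long; origin under its middle
Mind the look-alikes: they are no part of the job. Leave any turquoise look-alike of the sink28 alone.

How it is judged (in metres and radians):
On the way, in this order (a step that is already met when the one before it is completed fails the run):
1. the gauge is lifted off the hook (horizontal distance between gauge_bar and hook_seat above 0.08 m), for 0.2 s.
2. the gauge stands square over the 12 mm heat sink, its foot on the middle of it, reading 12 mm (horizontal distance between foot_tip and sink12 below 0.01 m and z of foot_tip in the frame of sink12 between 0.01 and 0.014 m and z of sink12 in the frame of gauge between -0.0025 and 0.0025 m and angle between the z axis of gauge and the z axis of sink12, either way round below 0.08 rad and contact force between gauge and sink12 above 0.3 N), for 0.3 s.
3. the gauge stands square over the 16 mm heat sink, its foot on the middle of it, reading 16 mm (horizontal distance between foot_tip and sink16 below 0.01 m and z of foot_tip in the frame of sink16 between 0.014 and 0.018 m and z of sink16 in the frame of gauge between -0.0025 and 0.0025 m and angle between the z axis of gauge and the z axis of sink16, either way round below 0.08 rad and contact force between gauge and sink16 above 0.3 N), for 0.3 s.
4. the gauge stands square over the 20 mm heat sink, its foot on the middle of it, reading 20 mm (horizontal distance between foot_tip and sink20 below 0.01 m and z of foot_tip in the frame of sink20 between 0.018 and 0.022 m and z of sink20 in the frame of gauge between -0.0025 and 0.0025 m and angle between the z axis of gauge and the z axis of sink20, either way round below 0.08 rad and contact force between gauge and sink20 above 0.3 N), for 0.3 s.
5. the gauge stands square over the 28 mm heat sink, its foot on the middle of it, reading 28 mm (horizontal distance between foot_tip and sink28 below 0.01 m and z of foot_tip in the frame of sink28 between 0.026 and 0.03 m and z of sink28 in the frame of gauge between -0.0025 and 0.0025 m and angle between the z axis of gauge and the z axis of sink28, either way round below 0.08 rad and contact force between gauge and sink28 above 0.3 N), for 0.3 s.
6. the gauge stands square over the 34 mm heat sink, its foot on the middle of it, reading 34 mm (horizontal distance between foot_tip and sink34 below 0.01 m and z of foot_tip in the frame of sink34 between 0.032 and 0.036 m and z of sink34 in the frame of gauge between -0.0025 and 0.0025 m and angle between the z axis of gauge and the z axis of sink34, either way round below 0.08 rad and contact force between gauge and sink34 above 0.3 N), for 0.3 s.
7. the gauge hangs on the hook again, let go (x of gauge_bar in the frame of stand between -0.094 and -0.01 m and y of gauge_bar in the frame of stand between -0.02 and 0.02 m and z of gauge_bar in the frame of stand between 0.184 and 0.196 m and contact force between the fingers and gauge below 0.1 N and linear speed of gauge below 0.02 m/s), for 0.3 s.
At the end, for the whole second after the job is handed in: The gauge hangs still on the hook arm, bar between tip and upright, within 20 mm of the arm's middle line and 6 mm of its face; sinks up to 25 mm high are in the long bay, taller ones in the short, centres 9 mm or more inside the walls, on the floor within 5 mm, upright within 0.12 rad, still (all of step 7 and x of sink12 in the frame of long_bay between -0.079 and 0.079 m and y of sink12 in the frame of long_bay between -0.052 and 0.052 m and z of each of sink12, sink16, sink20 in the frame of long_bay below 0.005 m and angle between each of sink12, sink16, sink20, sink28, sink34's own z axis and vertical below 0.12 rad and linear speed of each of sink12, sink16, sink20, sink28, sink34 below 0.02 m/s and x of sink16 in the frame of long_bay between -0.079 and 0.079 m and y of sink16 in the frame of long_bay between -0.052 and 0.052 m and x of sink20 in the frame of long_bay between -0.079 and 0.079 m and y of sink20 in the frame of long_bay between -0.052 and 0.052 m and x of sink28 in the frame of short_bay between -0.045 and 0.045 m and y of sink28 in the frame of short_bay between -0.052 and 0.052 m and z of each of sink28, sink34 in the frame of short_bay below 0.005 m and x of sink34 in the frame of short_bay between -0.045 and 0.045 m and y of sink34 in the frame of short_bay between -0.052 and 0.052 m); the robot touches nothing.
It fails at once if the bottle is knocked away (more than 30 mm) (distance of flask from where it was at the start of the episode above 0.03 m).
It fails at once if the jar is knocked away (more than 30 mm) (distance of jar from where it was at the start of the episode above 0.03 m).
It fails at once if the screwdriver is knocked away (more than 30 mm) (distance of driver from where it was at the start of the episode above 0.03 m).
Of sink12, sink16, sink20, sink28, sink34 only 4 to 5 are there at a start; the rules pass over those that are not, and their reading is None.
At some moment in a run one of sink12, sink16, sink20, sink28, sink34 may be knocked a few centimetres aside while the robot is not near it.
It also fails if it takes over 210 s, if anything falls off the work surface, if the arm or the gripper's body presses on something with over 40 N, if the wrist force passes 120 N, or if a joint passes its speed limit or range.

## Working session

There is one attempt and no reset: what is moved stays moved. The work goes in short steps, Python scripts to look and compute and a shell command to move; the robot and the scene stay as the last step left them, time stands still between calls to the robot, and variables do not carry over. Pictures are saved under pics/ and viewed, at most 14 in all, crops included, and the job is handed in when it is done.

```bash
mkdir -p pics; cat > h.py <<'E'
import numpy as np, cv2, json
from rig import manip
def snap(n,f=None):
    s=manip.snapshot(n)
    for k in('R','t'): s[k]=np.array(s[k],float)
    s['pixels']=np.array(s['pixels'])
    if f: cv2.imwrite('pics/'+f,cv2.cvtColor(s['pixels'],cv2.COLOR_RGB2BGR)); np.savez('pics/'+f[:-4]+'.npz',**s)
    return s
def ray(s,u,v,z):
    d=s['R'].T@np.array([(u-s['cx'])/s['fx'],(v-s['cy'])/s['fy'],1.]); c=-s['R'].T@s['t']
    return c+d*(z-c[2])/d[2]
def proj(s,X):
    p=s['R']@np.array(X,float)+s['t']; return float(s['fx']*p[0]/p[2]+s['cx']),float(s['fy']*p[1]/p[2]+s['cy'])
def tri(s1,p1,s2,p2):
    A=[];b=[]
    for s,p in((s1,p1),(s2,p2)):
        c=-s['R'].T@s['t'];d=s['R'].T@np.array([(p[0]-s['cx'])/s['fx'],(p[1]-s['cy'])/s['fy'],1.]);d/=np.linalg.norm(d)
        P=np.eye(3)-np.outer(d,d);A.append(P);b.append(P@c)
    A=np.vstack(A);b=np.hstack(b);x=np.linalg.lstsq(A,b,rcond=None)[0];return x,np.linalg.norm(A@x-b)
E
python3 - <<'E'
from h import *
for n in('scene','top','wrist'):
    s=snap(n,n+'0.png');print(n,-s['R'].T@s['t'],s['fx'],s['R'][2])
print({k:np.round(v,3) for k,v in manip.observe().items()})
E
```

```text
scene [1090.00858504  329.05863402  761.613594  ] 400.16527198540103 [-0.5935769  -0.35688715 -0.72131687]
top [ 421.70299915   38.98280031 1365.59723905] 481.5384609754765 [ 0.10859144  0.00284387 -0.9940824 ]
wrist [ 205.95889812 -592.75965815  372.75996167] 294.67318068057693 [-0.25537985 -0.05759696 -0.96512368]
{'time': np.float64(0.15), 'q': array([-1.412,  0.309,  1.635,  0.   ,  1.2  , -0.07 ]), 'joint_vel': array([ 0.   , -0.002, -0.005,  0.   , -0.   , -0.001]), 'effort': array([-0.0000e+00, -4.1580e+01, -2.7715e+01, -0.0000e+00,  6.0000e-03,
        0.0000e+00]), 'ee_pos': array([ 141.625, -608.087,  230.304]), 'eef_rot': array([ 0.993,  0.114, -0.   , -0.001]), 'force': array([ 0.498, -0.174,  0.343]), 'torque': array([-0.001,  0.041,  0.029]), 'finger_force': np.float64(0.0), 'gripper_width': np.float64(85.487)}
```

View pics/top0.png

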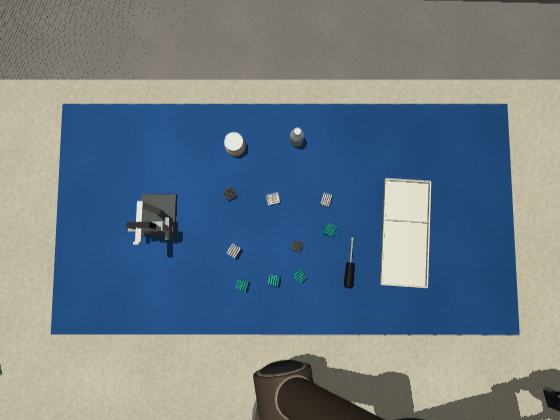

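View pics/scene0.png

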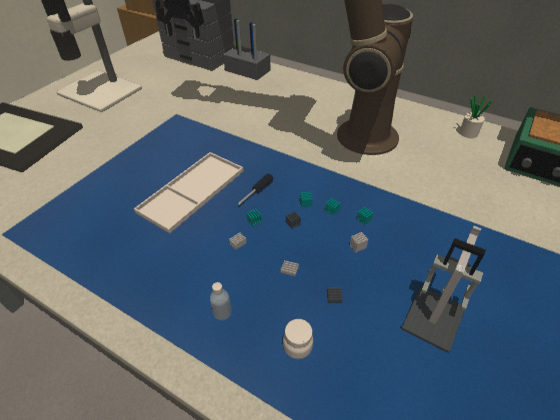

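The top view shows the gauge on its stand at about (150,222), the tray at (406,234), the jar at (234,143), the bottle at (297,137) and the driver at (349,265). The sink candidates are dark at (230,194) and (297,246), and bare at (273,199), (327,200) and (234,251). The turquoise look-alikes at (330,230), (301,276), (274,281) and (242,285) are to be left alone. I'll do one close crop and measure.

```bash
python3 - <<'E'
from h import *
t=dict(np.load('pics/top0.npz'));s=dict(np.load('pics/scene0.npz'))
a=cv2.resize(t['pixels'][180:300,120:350],None,fx=3.4,fy=3.4,interpolation=cv2.INTER_CUBIC)[:300]
b=cv2.resize(s['pixels'][180:310,215:485],None,fx=2.9,fy=2.9,interpolation=cv2.INTER_CUBIC)[:,:782]
a=cv2.resize(t['pixels'][180:270,120:350],(782,300),interpolation=cv2.INTER_CUBIC)
b=cv2.resize(s['pixels'][200:304,215:485],(782,300),interpolation=cv2.INTER_CUBIC)
cv2.imwrite('pics/c1.png',cv2.cvtColor(np.vstack([a,b]),cv2.COLOR_RGB2BGR))
for nm,S in(('top',t),('scene',s)):
    hsv=cv2.cvtColor(S['pixels'],cv2.COLOR_RGB2HSV).astype(int)
    m=((hsv[...,1]<110)|(hsv[...,2]<60)).astype(np.uint8)
    if nm=='top': m[:108]=0;m[332:]=0
    n,l,st,c=cv2.connectedComponentsWithStats(m,connectivity=8)
    for i in range(1,n):
        if 20<st[i,4]<4500:
            r=cv2.minAreaRect(np.argwhere(l==i)[:,::-1].astype(np.float32))
            print(nm,np.round(c[i],1),st[i],np.round(ray(S,*c[i],12)[:2]),np.round(r[1],1),round(r[2]))
E
```

```text
top [296.9 137.6] [290 127  16  22 250] [773. -16.] [21. 15.] 90
top [235.1 144.5] [224 131  24  27 472] [753. 162.] [27.5 20.8] 56
top [229.6 193.7] [223 187  14  14 124] [611. 176.] [11.6 10.3] 63
top [272.7 198.4] [266 192  15  14 150] [597.  54.] [11.4 13.1] 76
top [325.7 199.7] [320 193  12  14 122] [594. -96.] [ 9.5 12.9] 14
top [156.  218.9] [ 127  194   55   63 2047] [538. 383.] [62. 54.] 90
top [349.5 269.2] [344 237  11  51 292] [ 399. -161.] [ 9.4 50.3] 3
top [296.5 245.5] [291 239  12  14 101] [464. -13.] [ 9.8 10. ] 23
top [233.5 250.4] [227 243  14  16 135] [450. 163.] [10.9 12.5] 32
scene [543.  140.6] [528 134  32  12  46] [-245.  494.] [32.9  2.8] 19
scene [188.2 191.6] [ 134  152  110   82 3987] [ 521. -318.] [ 42.1 113.5] 53
scene [258.2 186.9] [238 174  35  32 289] [ 405. -162.] [ 9.5 44. ] 49
scene [293.  219.4] [286 211  15  18 186] [464. -16.] [14.3 14.8] 63
scene [237.4 240.5] [229 232  18  18 205] [597. -97.] [13.1 17. ] 58
scene [358.4 241.7] [350 232  19  21 278] [447. 160.] [17.2 19.3] 67
scene [289.3 267.9] [280 260  19  17 215] [603.  54.] [16.6 13.3] 15
scene [219.8 301.8] [210 282  22  38 603] [759. -29.] [38.  19.2] 81
scene [334.1 295. ] [327 288  15  15 216] [616. 176.] [14. 14.] 90
scene [297.8 338.6] [ 283  319   31   40 1021] [746. 158.] [39. 30.] 90
```

View pics/c1.png

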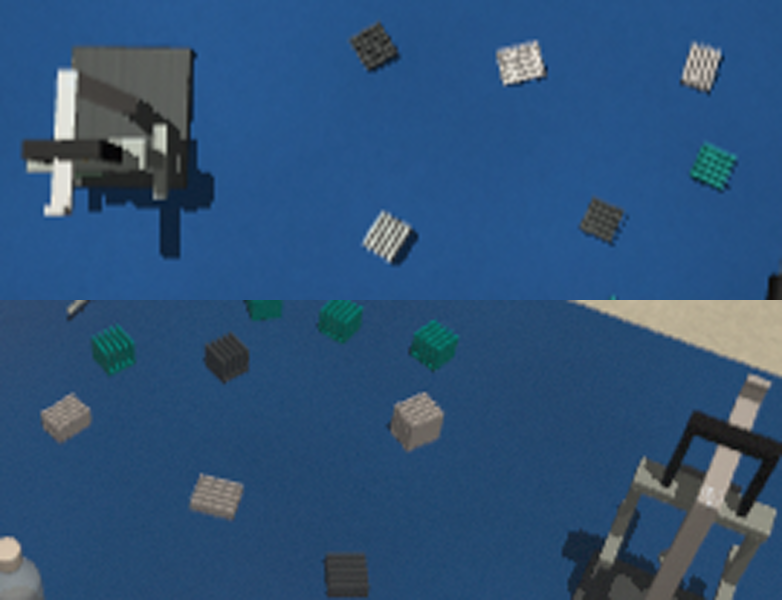

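The heights and positions come out as expected: sink12 bare at (597,54), sink16 dark at (611,176), sink20 bare at (594,-96), sink28 dark at (464,-13) and sink34 bare at (450,163). The hook arm points toward the robot at about (500,385). I'll carry the wrist camera over there.

```bash
python3 -m handwheel '{"offset":[[0.8,-0.8,-0.47],[0.8,-0.8,-0.47],[0.8,-0.8,-0.47],[0.8,-0.8,-0.47],[0.8,-0.8,-0.47],[0.8,-0.8,-0.47]],"twist":[0.146,0.146,0.146,0.146,0.146,0.146],"grip":[0,0,0,0,0,0]}'
python3 -m handwheel '{"offset":[[0.19,-0.94,0],[0.19,-0.94,0],[0.19,-0.94,0],[0.19,-0.94,0],[0.19,-0.94,0]],"twist":[0,0,0,0,0],"grip":[0,0,0,0,0]}'
python3 -m handwheel '{"offset":[[0.19,-0.94,0],[0.19,-0.94,0],[0.19,-0.94,0],[0.19,-0.94,0],[0.19,-0.94,0]],"twist":[0,0,0,0,0],"grip":[0,0,0,0,0]}'
python3 -m handwheel '{"offset":[[0.19,-0.94,0],[0.19,-0.94,0],[0.19,-0.94,0],[0.19,-0.94,0],[0.19,-0.94,0]],"twist":[0,0,0,0,0],"grip":[0,0,0,0,0]}'
python3 -m handwheel '{"offset":[[0.19,-0.94,0],[0.19,-0.94,0],[0.19,-0.94,0],[0.19,-0.94,0],[0.19,-0.94,0]],"twist":[0,0,0,0,0],"grip":[0,0,0,0,0]}'
python3 -m handwheel '{"offset":[[0.19,-0.94,0],[0.19,-0.94,0],[0.19,-0.94,0],[0.19,-0.94,0],[0.19,-0.94,0]],"twist":[0,0,0,0,0],"grip":[0,0,0,0,0]}'
python3 -m handwheel '{"offset":[[0.19,-0.94,0],[0.19,-0.94,0],[0.19,-0.94,0],[0.19,-0.94,0],[0.19,-0.94,0],[0.19,-0.94,0],[0.19,-0.94,0]],"twist":[0,0,0,0,0,0,0],"grip":[0,0,0,0,0,0,0]}'
python3 - <<'E'
from h import *
s=snap('wrist','w1.png'); print(manip.observe()['eef_rot'],-s['R'].T@s['t'])
E
```

```text
time: 0.65
ee_pos: [233.4, -462.9, 303.9]
eef_rot: [1.0, 0.002, 0.001, 0.001]
force: [-0.2, -0.2, 0.2]
gripper_width: 85.6
finger_force: 0.0
time: 1.07
ee_pos: [259.7, -320.9, 300.6]
eef_rot: [1.0, 0.001, -0.001, -0.001]
force: [0.9, 0.2, 0.8]
gripper_width: 85.3
finger_force: 0.0
time: 1.48
ee_pos: [288.8, -181.2, 301.4]
eef_rot: [1.0, 0.001, -0.0, -0.0]
force: [-0.1, -0.3, -0.2]
gripper_width: 85.3
finger_force: 0.0
time: 1.9
ee_pos: [318.4, -40.6, 301.8]
eef_rot: [1.0, 0.002, 0.0, -0.0]
force: [-1.4, -0.5, 0.5]
gripper_width: 85.7
finger_force: 0.0
time: 2.32
ee_pos: [347.8, 100.3, 301.7]
eef_rot: [1.0, 0.001, 0.0, 0.0]
force: [0.0, -0.1, 0.1]
gripper_width: 85.5
finger_force: 0.0
time: 2.73
ee_pos: [377.1, 241.1, 301.3]
eef_rot: [1.0, 0.0, 0.0, 0.0]
force: [0.7, -0.1, -0.7]
gripper_width: 85.7
finger_force: 0.0
time: 3.32
ee_pos: [403.9, 378.5, 301.1]
eef_rot: [1.0, -0.001, -0.0, 0.001]
force: [-0.6, 1.0, -0.4]
gripper_width: 85.5
finger_force: 0.0
[ 9.99998476e-01 -1.42080240e-03 -2.25455012e-04  9.89111678e-04] [470.07202357 379.10840765 443.6317889 ]
```

View pics/w1.png

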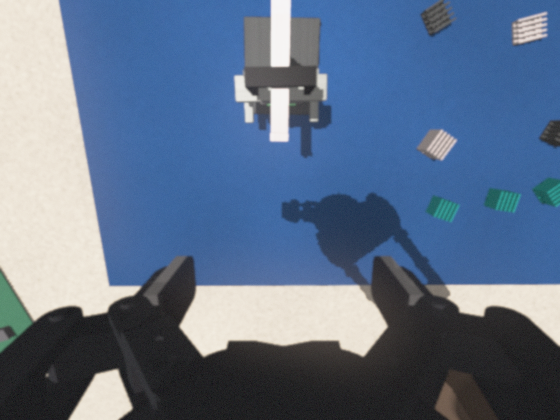

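The wrist view shows the hook arm from (281,0) to its tip at (279,141). The black cross bar is centred near (281,77) and the feet are near (248,112) and (314,110). I'll measure these.

```bash
python3 - <<'E'
from h import *
s=dict(np.load('pics/w1.npz'))
g=cv2.cvtColor(s['pixels'],cv2.COLOR_RGB2GRAY).astype(int);hsv=cv2.cvtColor(s['pixels'],cv2.COLOR_RGB2HSV)
# arm edges by row
for v in(5,30,55,95,110,125,135,140):
    u=np.where((g[v,255:305]>170))[0]+255
    if len(u): print(v,u.min(),u.max(),np.round(ray(s,(u.min()+u.max())/2,v,190)[:2],1), g[v,262:300:3])
for u in(248,255,262,270,292,300,308,315):
    print(u,g[60:95,u], np.round(s['pixels'][77,u]))
for row in (72,77,82): print(row,g[row,235:330:2])
t=dict(np.load('pics/top0.npz'));print(g[132:150,279])
for p in [(281,67),(281,87),(245,77),(317,77)]: print(np.round(ray(s,*p,198)[:2],1))
E
```

```text
5 271 290 [560.9 380. ] [104 104 107 219 245 245 245 245 245 237 114 106 106]
30 271 290 [544.2 380.1] [124 122 128 223 245 244 244 244 245 229 122 120 122]
55 270 289 [526.9 381. ] [126 125 125 227 245 244 244 245 245 204 123 122 120]
95 270 288 [497.7 381.6] [116 114 114 223 244 244 244 244 244 163 111 110 112]
110 271 288 [486.2 381.3] [ 78  78  78 224 243 243 243 244 242 123  70  72  75]
125 270 287 [474.5 382.2] [ 73  84 116 223 243 243 242 243 238 107  71  73  73]
135 270 288 [466.5 381.8] [113 110 125 240 242 242 241 241 240 144 111 111 110]
140 270 287 [462.4 382.3] [111 112 122 222 228 230 231 233 229 130 110 116 109]
248 [123 121 124 121 122 121 111  97  94  92  91  89  89  92  90  93  93  90
  89  92  92  90  90  91  91  87  77  65  67  98 142 186 214 227 231] [93 89 89]
255 [130 128 127 128 125 122 113 101  90  89  90  89  91  90  88  90  91  91
  91  91  92  89  92  89  92  86  72  61  55  52  56  52  55  58  78] [92 90 90]
262 [125 124 126 126 126 120 109  96  89  91  89  90  89  92  86  88  89  91
  90  90  91  90  91  90  89  86  77  85  99 110 112 114 116 113 114] [9
[... 825 characters left out ...]
8  93  91  94  91  91  89  91  90  88  90  89  90
  86  87  86  86  86  84  79  81  81  80  79  79  79  80  76  74  74  75
  74  71  70  71  87 161 134 114 113 114 105 107]
77 [217 231 231 230 207 116  92  90  91  90  91  93  90  89  88  88  89  87
  86  89  85  87  84  86  83  85  82  80  79  79  78  79  75  75  74  74
  72  74  70  69  90 178 216 216 217 210 140 108]
82 [209 233 234 232 220 128  95  92  95  93  92  87  93  89  90  87  91  86
  87  88  85  85  87  85  87  84  79  80  80  81  76  78  74  79  76  76
  76  73  71  71  89 186 217 220 220 210 140 110]
[239 239 241 240 240 241 241 238 230 189 137 118 110 113 111 112 110 109]
[516.8 379.9]
[502.6 379.9]
[509.9 407.6]
[509.7 352.2]
```

The bar is centred at (509.7,380), with a measured length of 55 and width of 14 that match the handle. Stand yaw is about -1.2°. I'll go in and grip it.

```bash
python3 -m handwheel '{"offset":[[0.707,-0.01,0],[0.707,-0.01,0],[0.707,-0.01,0],[0.707,-0.01,0.2],[0.707,-0.01,0.4],[0.707,-0.01,0.4],[0.707,-0.01,0.4]],"twist":[0.013,0.013,0.013,0.013,0.013,0.013,0.013],"grip":[0,0,0,0,0,0,0]}' 60
python3 -m handwheel '{"offset":[[0,0,0.2],[0,0,0.4],[0,0,0.55],[0,0,0.63],[0,0,0.63],[0,0,0.63]],"twist":[0,0,0,0,0,0],"grip":[0,0,0,0,0,0]}'
python3 -m handwheel '{"offset":[[0,0,0],[0,0,0],[0,0,0],[0,0,0],[0,0,0],[0,0,0],[0,0,0],[0,0,0]],"twist":[0,0,0,0,0,0,0,0],"grip":[0.3,0.4,0.6,0.6,0.6,0.6,0.6,0.6]}' 60
python3 -m handwheel '{"offset":[[0,0,-0.05],[0,0,-0.1],[0,0,-0.15],[0,0,-0.2],[0,0,-0.2],[0,0,-0.2]],"twist":[0,0,0,0,0,0],"grip":[0.6,0.6,0.6,0.6,0.6,0.6]}'
python3 - <<'E'
from h import *
s=snap('scene');w=snap('wrist')
a=np.vstack([cv2.resize(s['pixels'][140:360,380:560],(327,400)),])
b=cv2.resize(w['pixels'],(473,400));cv2.imwrite('pics/g1.png',cv2.cvtColor(np.hstack([a,b]),cv2.COLOR_RGB2BGR))
E
```

```text
time: 3.95
ee_pos: [507.8, 380.0, 239.8]
eef_rot: [1.0, -0.011, -0.002, 0.002]
force: [0.5, -0.4, 0.6]
gripper_width: 85.3
finger_force: 0.0
time: 4.45
ee_pos: [509.6, 383.0, 148.9]
eef_rot: [1.0, -0.01, 0.001, -0.0]
force: [0.1, 0.7, 1.2]
gripper_width: 85.3
finger_force: 0.0
time: 5.12
ee_pos: [510.4, 382.3, 150.4]
eef_rot: [1.0, -0.01, 0.002, 0.0]
force: [-0.3, -3.5, 6.6]
gripper_width: 55.5
finger_force: 66.4
time: 5.62
ee_pos: [509.3, 383.2, 178.1]
eef_rot: [1.0, -0.01, 0.001, -0.001]
force: [-0.7, 0.8, -5.0]
gripper_width: 55.5
finger_force: 65.8
```

View pics/g1.png

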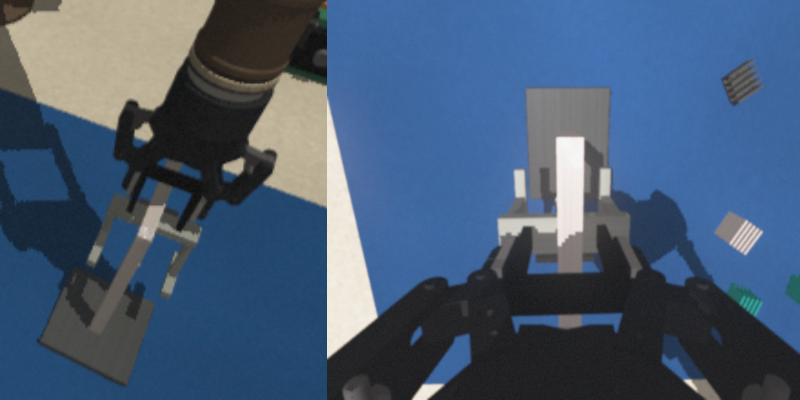

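The gauge is held and has been lifted 28 mm. The arm at (568,190) in the right pane still runs through the stirrup under the bar. I'll draw the gauge out past the tip and then remeasure the sinks.

```bash
python3 -m handwheel '{"offset":[[0,0,-0.03],[-0.2,0,-0.03],[-0.4,0,-0.03],[-0.6,0,-0.03],[-0.75,0,-0.03],[-0.75,0,-0.03],[-0.75,0,-0.03]],"twist":[0,0,0,0,0,0,0],"grip":[0.6,0.6,0.6,0.6,0.6,0.6,0.6]}'
cat >> h.py <<'E'
H={12:(597,54),16:(611,176),20:(594,-96),28:(464,-13),34:(450,163)}
def locate(prev=H,win=16):
    out={}
    for n in('top','scene'):
        S=snap(n);hsv=cv2.cvtColor(S['pixels'],cv2.COLOR_RGB2HSV).astype(int)
        m=((hsv[...,1]<110)|(hsv[...,2]<60)).astype(np.uint8)
        k,l,st,c=cv2.connectedComponentsWithStats(m,connectivity=8)
        for h in H:
            z=h*(.9 if n=='top' else .6)
            best=[(np.linalg.norm(ray(S,*c[i],z)[:2]-prev[h]),i) for i in range(1,k) if 60<st[i,4]<400]
            d,i=min(best)
            if d<60:
                r=cv2.minAreaRect(np.argwhere(l==i)[:,::-1].astype(np.float32))
                out.setdefault(h,[]).append((n,st[i,4],np.round(ray(S,*c[i],z)[:2],1).tolist()))
    return out
E
python3 - <<'E'
from h import *
for k,v in locate().items(): print(k,v)
s=dict(np.load('pics/w1.npz'));hsv=cv2.cvtColor(s['pixels'],cv2.COLOR_RGB2HSV).astype(int)
m=((hsv[...,1]<110)|(hsv[...,2]<60)).astype(np.uint8)
k,l,st,c=cv2.connectedComponentsWithStats(m)
for i in range(1,k):
    if 200<st[i,4]<3000: print(st[i],[np.round(ray(s,*c[i],z)[:2],1) for z in(12,16,28)])
o=manip.observe();print(o['ee_pos'],o['eef_rot'])
E
```

```text
time: 6.3
ee_pos: [395.0, 385.0, 181.6]
eef_rot: [1.0, -0.01, -0.0, 0.0]
force: [0.3, -1.2, -5.2]
gripper_width: 55.0
finger_force: 65.0
12 [('top', np.int32(150), [597.5, 53.8]), ('scene', np.int32(215), [600.0, 52.4])]
16 [('top', np.int32(123), [610.3, 175.8]), ('scene', np.int32(216), [614.7, 175.2])]
20 [('top', np.int32(122), [593.2, -95.8]), ('scene', np.int32(205), [596.8, -97.5])]
28 [('top', np.int32(101), [464.0, -12.8]), ('scene', np.int32(188), [468.5, -13.3])]
34 [('top', np.int32(132), [450.0, 161.6]), ('scene', np.int32(277), [454.3, 161.7])]
[421   0  35  35 732] [array([611. , 179.1]), array([609.7, 180.9]), array([605.8, 186.5])]
[511  11  37  35 966] [array([597.4,  57.2]), array([596.2,  60.1]), array([592.6,  69.1])]
[540 120  20  27 381] [array([465.2,  -3.4]), array([4.652e+02, 1.000e-01]), array([465.3,  10.8])]
[416 129  42  32 871] [array([450.8, 158.2]), array([451. , 160.3]), array([451.6, 166.4])]
[397.21489745 385.44343954 182.23236647] [ 9.99946246e-01 -1.03303914e-02  7.97529755e-04 -3.90123715e-04]
```

```bash
cat >> h.py <<'E'
def go(x,y,z,yaw=None):
    o=manip.observe();q=o['eef_rot'];p=o['ee_pos'];a=2*np.arctan2(q[1],q[0])
    d=np.array([x,y])-p[:2]
    tw='' if yaw is None else round((a-np.radians(yaw))/(np.pi/2),3)
    print('pos',np.round(p,1),'yaw',round(np.degrees(a),1),'offset',round((d[0]*np.cos(a)+d[1]*np.sin(a))/150,3),round((d[0]*np.sin(a)-d[1]*np.cos(a))/150,3),round((p[2]-z)/150,3),'twist',tw,'F',np.round(o['force'],1))
E
python3 -m handwheel '{"offset":[[0.1,0.25,0],[0.25,0.5,0],[0.463,0.728,0],[0.463,0.728,0],[0.463,0.728,0],[0.463,0.728,0]],"twist":[0,0,0,0,0,0],"grip":[0.6,0.6,0.6,0.6,0.6,0.6]}' >/dev/null
python3 -m handwheel '{"offset":[[0.16,0.25,0],[0.32,0.5,0],[0.463,0.728,0],[0.463,0.728,0],[0.463,0.728,0],[0.463,0.728,0]],"twist":[0,0,0,0,0,0],"grip":[0.6,0.6,0.6,0.6,0.6,0.6]}' >/dev/null
python3 -m handwheel '{"offset":[[0.16,0.25,0],[0.32,0.5,0],[0.463,0.728,0],[0.463,0.728,0],[0.463,0.728,0],[0.463,0.728,0],[0.463,0.728,0]],"twist":[0,0,0,0,0,0,0],"grip":[0.6,0.6,0.6,0.6,0.6,0.6,0.6]}'
python3 - <<'E'
from h import *
go(598.5,53.5,98)
s=snap('scene');w=snap('wrist')
a=cv2.resize(s['pixels'][170:320,200:380],(400,333));b=cv2.resize(w['pixels'],(400,300))
cv2.imwrite('pics/g2.png',cv2.cvtColor(np.vstack([a,b])[:600],cv2.COLOR_RGB2BGR))
E
```

```text
time: 7.98
ee_pos: [596.4, 55.4, 181.1]
eef_rot: [1.0, -0.009, -0.001, -0.001]
force: [0.0, -0.1, -5.2]
gripper_width: 55.5
finger_force: 68.4
pos [596.4  55.4 181.1] yaw -1.1 offset 0.014 0.013 0.554 twist  F [ 0.  -0.1 -5.2]
```

```bash
python3 -m handwheel '{"offset":[[0.014,0.013,0.15],[0.014,0.013,0.3],[0.014,0.013,0.45],[0.014,0.013,0.52],[0.014,0.013,0.54],[0.014,0.013,0.54],[0.014,0.013,0.54]],"twist":[0,0,0,0,0,0,0],"grip":[0.6,0.6,0.6,0.6,0.6,0.6,0.6]}'
python3 -m handwheel '{"offset":[[0,0,0.005],[0,0,0.01],[0,0,0.01],[0,0,0.01],[0,0,0.01]],"twist":[0,0,0,0,0],"grip":[0.6,0.6,0.6,0.6,0.6]}'
python3 - <<'E'
from h import *
s=snap('scene');w=snap('wrist')
a=cv2.resize(s['pixels'][180:300,210:370],(560,420),interpolation=cv2.INTER_CUBIC)
cv2.imwrite('pics/g3.png',cv2.cvtColor(a,cv2.COLOR_RGB2BGR))
E
```

```text
time: 8.67
ee_pos: [600.5, 51.7, 102.0]
eef_rot: [1.0, -0.01, 0.001, 0.0]
force: [-1.3, -0.4, -3.4]
gripper_width: 55.0
finger_force: 68.6
time: 9.08
ee_pos: [601.0, 51.2, 100.1]
eef_rot: [1.0, -0.011, 0.001, -0.0]
force: [1.0, 0.8, -3.2]
gripper_width: 54.9
finger_force: 68.7
```

View pics/g3.png

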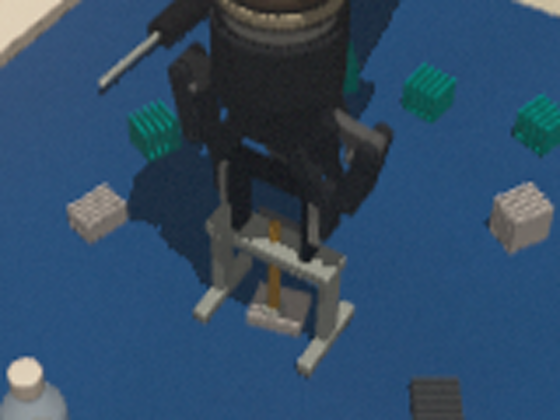

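The gauge straddles sink12. The rod foot at (272,308) is on the middle of the sink at about (280,305), and the spring force already shows. The feet are nearly on the bench, so I'll lower gently.

```bash
python3 -m handwheel '{"offset":[[0,0,0.007],[0,0,0.014],[0,0,0.014],[0,0,0.014]],"twist":[0,0,0,0],"grip":[0.6,0.6,0.6,0.6]}'
python3 -m handwheel '{"offset":[[0,0,0.006],[0,0,0.006],[0,0,0.006],[0,0,0.006]],"twist":[0,0,0,0],"grip":[0.6,0.6,0.6,0.6]}'
python3 -m handwheel '{"offset":[[0,0,0.006],[0,0,0.006],[0,0,0.006],[0,0,0.006]],"twist":[0,0,0,0],"grip":[0.6,0.6,0.6,0.6]}'
```

```text
time: 9.52
ee_pos: [600.4, 51.1, 97.5]
eef_rot: [1.0, -0.01, 0.001, 0.0]
force: [1.0, 0.5, -1.1]
gripper_width: 55.4
finger_force: 68.8
time: 9.85
ee_pos: [600.7, 51.1, 97.3]
eef_rot: [1.0, -0.01, 0.001, 0.0]
force: [0.6, -0.2, 4.8]
gripper_width: 55.2
finger_force: 69.3
time: 10.18
ee_pos: [601.0, 51.2, 97.2]
eef_rot: [1.0, -0.01, 0.001, 0.0]
force: [0.0, 0.3, 9.3]
gripper_width: 55.2
finger_force: 69.7
```

The bench contact is clear: the force went from -5 to +9 N, with TCP at 97.3 when the gauge stands. Next is sink16.

```bash
python3 -m handwheel '{"offset":[[0,0,-0.1],[0,0,-0.25],[0,0,-0.35],[0,-0.2,-0.35],[0.03,-0.45,-0.35],[0.053,-0.7,-0.35],[0.053,-0.83,-0.35],[0.053,-0.83,-0.35],[0.053,-0.83,-0.35],[0.053,-0.83,-0.35]],"twist":[0,0,0,0,0,0,0,0,0,0],"grip":[0.6,0.6,0.6,0.6,0.6,0.6,0.6,0.6,0.6,0.6]}'
python3 - <<'E'
from h import *
go(611,175.7,102.3)
for k,v in locate().items(): print(k,v)
E
```

```text
time: 11.02
ee_pos: [608.5, 174.7, 145.6]
eef_rot: [1.0, -0.01, -0.002, 0.001]
force: [-0.4, -1.1, -5.2]
gripper_width: 55.4
finger_force: 68.7
pos [608.5 174.7 145.6] yaw -1.2 offset 0.017 -0.007 0.289 twist  F [-0.4 -1.1 -5.2]
12 [('top', np.int32(153), [597.2, 53.8]), ('scene', np.int32(215), [599.8, 52.5])]
20 [('top', np.int32(123), [593.0, -95.9]), ('scene', np.int32(203), [596.8, -97.4])]
28 [('top', np.int32(104), [463.8, -12.4]), ('scene', np.int32(189), [468.4, -13.3])]
16 [('scene', np.int32(273), [609.7, 173.6])]
```

```bash
python3 -m handwheel '{"offset":[[0.01,-0.005,0.1],[0.01,-0.005,0.2],[0.01,-0.005,0.26],[0.01,-0.005,0.28],[0.01,-0.005,0.29],[0.01,-0.005,0.29],[0.01,-0.005,0.29]],"twist":[0,0,0,0,0,0,0],"grip":[0.6,0.6,0.6,0.6,0.6,0.6,0.6]}'
python3 - <<'E'
from h import *
go(611,175.7,97.3)
s=snap('scene')
a=cv2.resize(s['pixels'][210:330,250:410],(560,420),interpolation=cv2.INTER_CUBIC)
cv2.imwrite('pics/g4.png',cv2.cvtColor(a,cv2.COLOR_RGB2BGR))
E
```

```text
time: 11.7
ee_pos: [612.2, 175.9, 105.1]
eef_rot: [1.0, -0.011, 0.0, 0.0]
force: [-0.7, -0.1, -2.7]
gripper_width: 55.4
finger_force: 68.6
pos [612.2 175.9 105.1] yaw -1.2 offset -0.008 0.002 0.052 twist  F [-0.7 -0.1 -2.7]
```

View pics/g4.png

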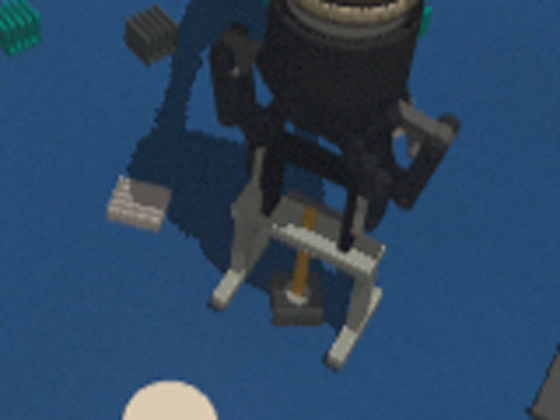

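The foot at (296,298) sits at the centre of the dark sink16 top. I'll lower onto the bench.

```bash
python3 -m handwheel '{"offset":[[0,0,0.025],[0,0,0.045],[0,0,0.045],[0,0,0.045]],"twist":[0,0,0,0],"grip":[0.6,0.6,0.6,0.6]}'
python3 -m handwheel '{"offset":[[0,0,0.007],[0,0,0.007],[0,0,0.007],[0,0,0.007]],"twist":[0,0,0,0],"grip":[0.6,0.6,0.6,0.6]}'
python3 -m handwheel '{"offset":[[0,0,0.007],[0,0,0.007],[0,0,0.007],[0,0,0.007],[0,0,0.007]],"twist":[0,0,0,0,0],"grip":[0.6,0.6,0.6,0.6,0.6]}'
```

```text
time: 12.08
ee_pos: [612.7, 176.5, 97.9]
eef_rot: [1.0, -0.01, 0.001, -0.0]
force: [1.3, 0.0, -2.8]
gripper_width: 55.2
finger_force: 68.8
time: 12.42
ee_pos: [612.9, 176.5, 97.5]
eef_rot: [1.0, -0.01, 0.001, -0.0]
force: [0.5, 0.5, 0.8]
gripper_width: 55.4
finger_force: 68.9
time: 12.83
ee_pos: [613.1, 176.5, 97.4]
eef_rot: [1.0, -0.01, 0.001, -0.0]
force: [-0.7, 0.0, 5.5]
gripper_width: 55.6
finger_force: 69.5
```

```bash
python3 -m handwheel '{"offset":[[0,0,-0.1],[0,0,-0.25],[0,0,-0.35],[0,0.2,-0.35],[0,0.45,-0.35],[-0.03,0.7,-0.35],[-0.04,0.91,-0.35],[-0.04,0.91,-0.35],[-0.04,0.91,-0.35]],"twist":[0,0,0,0,0,0,0,0,0],"grip":[0.6,0.6,0.6,0.6,0.6,0.6,0.6,0.6,0.6]}'
python3 -m handwheel '{"offset":[[-0.045,0.25,0],[-0.045,0.5,0],[-0.045,0.75,0],[-0.045,0.91,0],[-0.045,0.91,0],[-0.045,0.91,0],[-0.045,0.91,0.1],[-0.045,0.91,0.15],[-0.045,0.91,0.15],[-0.045,0.91,0.15]],"twist":[0,0,0,0,0,0,0,0,0,0],"grip":[0.6,0.6,0.6,0.6,0.6,0.6,0.6,0.6,0.6,0.6]}'
python3 - <<'E'
from h import *
go(594.5,-96.5,102.3)
for k,v in locate().items(): print(k,v)
E
```

```text
time: 13.58
ee_pos: [601.3, 38.0, 146.3]
eef_rot: [1.0, -0.012, -0.002, -0.0]
force: [0.8, 0.8, -4.6]
gripper_width: 55.5
finger_force: 68.5
time: 14.42
ee_pos: [592.3, -94.7, 124.1]
eef_rot: [1.0, -0.01, -0.002, -0.001]
force: [1.2, 0.9, -5.4]
gripper_width: 55.0
finger_force: 69.0
pos [592.3 -94.7 124.1] yaw -1.1 offset 0.015 0.012 0.145 twist  F [ 1.2  0.9 -5.4]
12 [('top', np.int32(150), [597.5, 53.8]), ('scene', np.int32(213), [599.9, 52.5])]
16 [('top', np.int32(123), [610.3, 175.8]), ('scene', np.int32(215), [614.6, 175.4])]
34 [('top', np.int32(131), [449.9, 161.7]), ('scene', np.int32(278), [454.4, 161.8])]
28 [('scene', np.int32(187), [468.5, -13.5])]
```

```bash
python3 -m handwheel '{"offset":[[0.005,0.008,0.05],[0.005,0.008,0.1],[0.005,0.008,0.15],[0.005,0.008,0.165],[0.005,0.008,0.17],[0.005,0.008,0.17],[0.005,0.008,0.17]],"twist":[0,0,0,0,0,0,0],"grip":[0.6,0.6,0.6,0.6,0.6,0.6,0.6]}'
python3 -m handwheel '{"offset":[[0,0,0.007],[0,0,0.007],[0,0,0.007],[0,0,0.007]],"twist":[0,0,0,0],"grip":[0.6,0.6,0.6,0.6]}'
python3 - <<'E'
from h import *
go(594.5,-96.5,97.3)
s=snap('scene')
a=cv2.resize(s['pixels'][170:290,160:320],(560,420),interpolation=cv2.INTER_CUBIC)
cv2.imwrite('pics/g5.png',cv2.cvtColor(a,cv2.COLOR_RGB2BGR))
E
```

```text
time: 15.1
ee_pos: [594.0, -97.6, 100.1]
eef_rot: [1.0, -0.011, -0.0, -0.0]
force: [0.4, -0.1, -3.1]
gripper_width: 55.4
finger_force: 69.2
time: 15.43
ee_pos: [594.0, -97.6, 99.0]
eef_rot: [1.0, -0.01, -0.0, -0.0]
force: [-0.3, 0.3, -2.3]
gripper_width: 55.0
finger_force: 69.3
pos [594.  -97.6  99. ] yaw -1.2 offset 0.003 -0.008 0.012 twist  F [-0.3  0.3 -2.3]
```

View pics/g5.png

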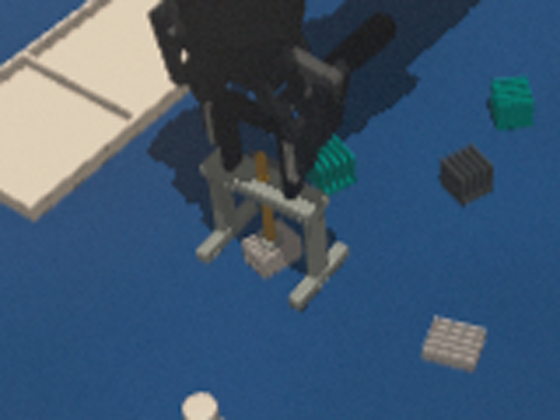

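The foot at (270,240) is on the top of sink20, clear of the turquoise look-alike at (332,163). I'll do the final lowering.

```bash
python3 -m handwheel '{"offset":[[0,0,0.01],[0,0,0.01],[0,0,0.01],[0,0,0.01]],"twist":[0,0,0,0],"grip":[0.6,0.6,0.6,0.6]}'
python3 -m handwheel '{"offset":[[0,0,0.01],[0,0,0.01],[0,0,0.01],[0,0,0.01],[0,0,0.01]],"twist":[0,0,0,0,0],"grip":[0.6,0.6,0.6,0.6,0.6]}'
```

```text
time: 15.82
ee_pos: [594.2, -97.7, 97.4]
eef_rot: [1.0, -0.01, -0.0, 0.0]
force: [-0.7, 0.7, -2.5]
gripper_width: 55.2
finger_force: 69.4
time: 16.23
ee_pos: [594.8, -97.7, 97.2]
eef_rot: [1.0, -0.011, 0.001, 0.0]
force: [-2.2, 2.0, 5.7]
gripper_width: 55.1
finger_force: 69.9
```

```bash
python3 -m handwheel '{"offset":[[0,0,-0.1],[0,0,-0.25],[0,0,-0.4],[-0.15,-0.1,-0.4],[-0.35,-0.2,-0.4],[-0.55,-0.35,-0.4],[-0.75,-0.47,-0.4],[-0.87,-0.547,-0.4],[-0.87,-0.547,-0.4],[-0.87,-0.547,-0.4]],"twist":[0,0,0,0,0,0,0,0,0,0],"grip":[0.6,0.6,0.6,0.6,0.6,0.6,0.6,0.6,0.6,0.6]}'
python3 -m handwheel '{"offset":[[0,0,0],[0,0,0],[0,0,0.05],[0,0,0.05]],"twist":[0,0,0,0],"grip":[0.6,0.6,0.6,0.6]}'
python3 - <<'E'
from h import *
go(465.5,-13,102.3)
for k,v in locate().items(): print(k,v)
E
```

```text
time: 17.07
ee_pos: [463.8, -12.3, 154.8]
eef_rot: [1.0, -0.01, -0.0, 0.0]
force: [1.2, -0.9, -5.4]
gripper_width: 55.1
finger_force: 69.0
time: 17.4
ee_pos: [465.4, -13.3, 147.3]
eef_rot: [1.0, -0.011, -0.001, -0.0]
force: [-1.0, 0.2, -5.7]
gripper_width: 55.2
finger_force: 69.0
pos [465.4 -13.3 147.3] yaw -1.2 offset 0.001 -0.002 0.3 twist  F [-1.   0.2 -5.7]
12 [('top', np.int32(149), [597.7, 53.8]), ('scene', np.int32(216), [599.9, 52.4])]
16 [('top', np.int32(123), [610.3, 175.8]), ('scene', np.int32(216), [614.7, 175.3])]
20 [('top', np.int32(122), [593.2, -95.8]), ('scene', np.int32(205), [596.8, -97.5])]
34 [('top', np.int32(133), [450.0, 161.4]), ('scene', np.int32(278), [454.4, 161.8])]
```

```bash
python3 -m handwheel '{"offset":[[0,0,0.07],[0,0,0.14],[0,0,0.17],[0,0,0.17],[0,0,0.17]],"twist":[0,0,0,0,0],"grip":[0.6,0.6,0.6,0.6,0.6]}'
python3 - <<'E'
from h import *
go(465.5,-13,97.3)
s=snap('scene')
a=cv2.resize(s['pixels'][150:270,220:380],(560,420),interpolation=cv2.INTER_CUBIC)
cv2.imwrite('pics/g6.png',cv2.cvtColor(a,cv2.COLOR_RGB2BGR))
E
```

```text
time: 17.92
ee_pos: [464.7, -12.9, 122.3]
eef_rot: [1.0, -0.01, -0.001, -0.0]
force: [-0.8, 0.1, -3.5]
gripper_width: 55.5
finger_force: 69.2
pos [464.7 -12.9 122.3] yaw -1.2 offset 0.005 0.001 0.166 twist  F [-0.8  0.1 -3.5]
```

View pics/g6.png

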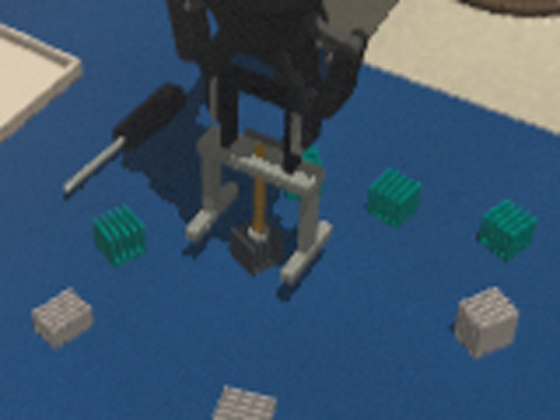

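The foot at (258,234) is on the centre of sink28. I'll lower to the bench.

```bash
python3 -m handwheel '{"offset":[[0,0,0.05],[0,0,0.1],[0,0,0.14],[0,0,0.16],[0,0,0.16],[0,0,0.16]],"twist":[0,0,0,0,0,0],"grip":[0.6,0.6,0.6,0.6,0.6,0.6]}'
python3 -m handwheel '{"offset":[[0,0,0.012],[0,0,0.012],[0,0,0.012],[0,0,0.012]],"twist":[0,0,0,0],"grip":[0.6,0.6,0.6,0.6]}'
python3 -m handwheel '{"offset":[[0,0,0.008],[0,0,0.008],[0,0,0.008],[0,0,0.008],[0,0,0.008]],"twist":[0,0,0,0,0],"grip":[0.6,0.6,0.6,0.6,0.6]}'
```

```text
time: 18.47
ee_pos: [465.5, -12.9, 98.8]
eef_rot: [1.0, -0.01, -0.0, -0.0]
force: [1.1, 0.2, -2.0]
gripper_width: 55.5
finger_force: 69.3
time: 18.8
ee_pos: [465.6, -12.9, 97.4]
eef_rot: [1.0, -0.01, 0.0, -0.0]
force: [-0.9, 1.1, -1.1]
gripper_width: 55.2
finger_force: 69.4
time: 19.22
ee_pos: [466.1, -12.8, 97.2]
eef_rot: [1.0, -0.01, 0.0, -0.0]
force: [-1.0, 0.6, 5.9]
gripper_width: 55.3
finger_force: 70.1
```

```bash
python3 -m handwheel '{"offset":[[0,0,-0.1],[0,0,-0.25],[0,0,-0.45],[0,-0.15,-0.45],[-0.02,-0.35,-0.45],[-0.04,-0.6,-0.45],[-0.06,-0.6,-0.45],[-0.06,-0.6,-0.45]],"twist":[0,0,0,0,0,0,0,0],"grip":[0.6,0.6,0.6,0.6,0.6,0.6,0.6,0.6]}' >/dev/null
python3 -m handwheel '{"offset":[[-0.02,-0.2,0],[-0.04,-0.4,0],[-0.06,-0.562,0],[-0.06,-0.562,0],[-0.06,-0.562,0],[-0.06,-0.562,0],[-0.06,-0.562,0]],"twist":[0,0,0,0,0,0,0],"grip":[0.6,0.6,0.6,0.6,0.6,0.6,0.6]}'
python3 - <<'E'
from h import *
go(451.5,161.7,122.3+6)
for k,v in locate().items(): print(k,v)
E
```

```text
time: 20.47
ee_pos: [450.9, 160.3, 163.0]
eef_rot: [1.0, -0.011, -0.0, 0.001]
force: [0.8, -0.6, -4.9]
gripper_width: 54.9
finger_force: 70.0
pos [450.9 160.3 163. ] yaw -1.3 offset 0.004 -0.009 0.231 twist  F [ 0.8 -0.6 -4.9]
12 [('top', np.int32(150), [597.5, 53.8]), ('scene', np.int32(213), [599.9, 52.5])]
16 [('top', np.int32(122), [610.4, 175.9]), ('scene', np.int32(215), [614.6, 175.3])]
20 [('top', np.int32(123), [593.0, -95.9]), ('scene', np.int32(205), [596.8, -97.5])]
28 [('top', np.int32(101), [464.0, -12.8]), ('scene', np.int32(187), [468.5, -13.5])]
34 [('scene', np.int32(315), [450.0, 160.6])]
```

```bash
python3 -m handwheel '{"offset":[[0.004,-0.005,0.07],[0.004,-0.005,0.14],[0.004,-0.005,0.2],[0.004,-0.005,0.23],[0.004,-0.005,0.23],[0.004,-0.005,0.23]],"twist":[0,0,0,0,0,0],"grip":[0.6,0.6,0.6,0.6,0.6,0.6]}'
python3 - <<'E'
from h import *
go(451.5,161.7,97.3)
s=snap('scene')
a=cv2.resize(s['pixels'][170:290,280:440],(560,420),interpolation=cv2.INTER_CUBIC)
cv2.imwrite('pics/g7.png',cv2.cvtColor(a,cv2.COLOR_RGB2BGR))
E
```

```text
time: 21.07
ee_pos: [451.0, 162.2, 128.3]
eef_rot: [1.0, -0.01, -0.001, 0.0]
force: [-1.2, 0.2, -2.8]
gripper_width: 55.3
finger_force: 70.0
pos [451.  162.2 128.3] yaw -1.2 offset 0.003 0.003 0.207 twist  F [-1.2  0.2 -2.8]
```

View pics/g7.png

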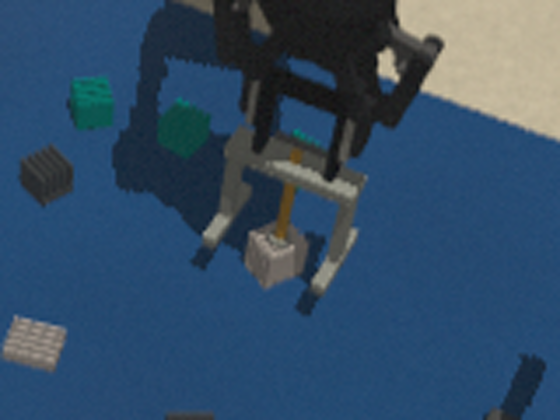

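The foot at (280,238) is on the middle of the bare sink34. I'll lower to the bench.

```bash
python3 -m handwheel '{"offset":[[0,0,0.05],[0,0,0.1],[0,0,0.15],[0,0,0.19],[0,0,0.2],[0,0,0.2],[0,0,0.2]],"twist":[0,0,0,0,0,0,0],"grip":[0.6,0.6,0.6,0.6,0.6,0.6,0.6]}'
python3 -m handwheel '{"offset":[[0,0,0.01],[0,0,0.01],[0,0,0.01],[0,0,0.01]],"twist":[0,0,0,0],"grip":[0.6,0.6,0.6,0.6]}'
python3 -m handwheel '{"offset":[[0,0,0.01],[0,0,0.01],[0,0,0.01],[0,0,0.01],[0,0,0.01]],"twist":[0,0,0,0,0],"grip":[0.6,0.6,0.6,0.6,0.6]}'
```

```text
time: 21.7
ee_pos: [452.1, 162.6, 99.1]
eef_rot: [1.0, -0.011, 0.0, -0.0]
force: [0.3, -0.2, -3.0]
gripper_width: 54.6
finger_force: 70.1
time: 22.03
ee_pos: [452.0, 162.5, 97.7]
eef_rot: [1.0, -0.01, 0.0, -0.0]
force: [0.4, 0.5, -3.1]
gripper_width: 55.4
finger_force: 70.2
time: 22.45
ee_pos: [452.6, 162.7, 97.2]
eef_rot: [1.0, -0.01, 0.001, -0.0]
force: [-0.4, 0.3, 6.1]
gripper_width: 55.2
finger_force: 70.8
```

```bash
python3 -m handwheel '{"offset":[[0,0,-0.1],[0,0,-0.25],[0,0,-0.45],[-0.15,0,-0.578],[-0.398,-0.1,-0.578],[-0.398,-0.3,-0.578],[-0.398,-0.5,-0.578],[-0.398,-0.5,-0.578],[-0.398,-0.5,-0.578]],"twist":[0,0,0,0,0,0,0,0,0],"grip":[0.6,0.6,0.6,0.6,0.6,0.6,0.6,0.6,0.6]}' >/dev/null
python3 -m handwheel '{"offset":[[0,-0.2,0],[0,-0.45,0],[0,-0.7,0],[0,-0.9,0],[0,-0.97,0],[0,-0.97,0],[0,-0.97,0],[0,-0.97,0],[0,-0.97,0]],"twist":[0,0,0,0,0,0,0,0,0],"grip":[0.6,0.6,0.6,0.6,0.6,0.6,0.6,0.6,0.6]}'
python3 - <<'E'
from h import *
go(510,382.7,184)
E
```

```text
time: 23.95
ee_pos: [396.3, 382.1, 181.9]
eef_rot: [1.0, -0.011, -0.001, 0.001]
force: [0.2, 0.1, -4.8]
gripper_width: 55.3
finger_force: 70.6
pos [396.3 382.1 181.9] yaw -1.3 offset 0.757 -0.021 -0.014 twist  F [ 0.2  0.1 -4.8]
```

```bash
python3 -m handwheel '{"offset":[[0,-0.018,-0.02],[0.12,-0.018,-0.02],[0.3,-0.018,-0.02],[0.5,-0.018,-0.02],[0.68,-0.018,-0.02],[0.75,-0.018,-0.02],[0.75,-0.018,-0.02],[0.75,-0.018,-0.02],[0.75,-0.018,-0.02]],"twist":[0,0,0,0,0,0,0,0,0],"grip":[0.6,0.6,0.6,0.6,0.6,0.6,0.6,0.6,0.6]}'
python3 - <<'E'
from h import *
go(510,382.7,151)
w=snap('wrist');s=snap('scene')
a=cv2.resize(s['pixels'][140:360,380:560],(327,400));b=cv2.resize(w['pixels'],(473,400));cv2.imwrite('pics/g8.png',cv2.cvtColor(np.hstack([a,b]),cv2.COLOR_RGB2BGR))
E
```

```text
time: 24.7
ee_pos: [507.8, 383.9, 185.2]
eef_rot: [1.0, -0.011, -0.001, 0.0]
force: [-0.4, -0.4, -5.8]
gripper_width: 55.6
finger_force: 70.4
pos [507.8 383.9 185.2] yaw -1.2 offset 0.015 0.008 0.228 twist  F [-0.4 -0.4 -5.8]
```

View pics/g8.png

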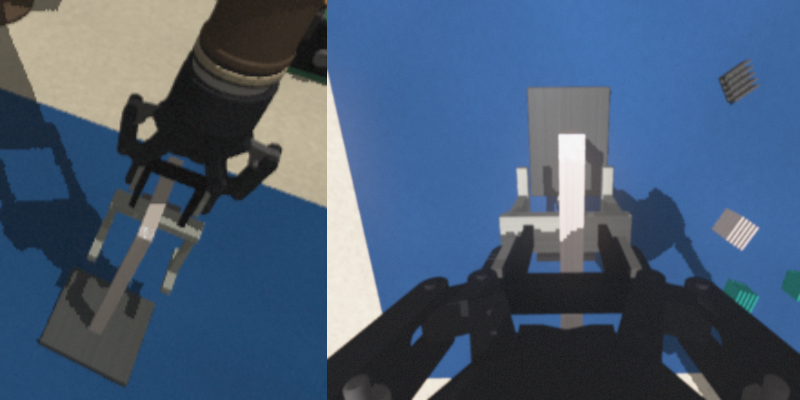

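The arm runs through the stirrup again, almost identical to the first view. I'll lower until it carries the weight, then release.

```bash
python3 -m handwheel '{"offset":[[0,0.004,0.06],[0,0.004,0.12],[0,0.004,0.18],[0,0.004,0.215],[0,0.004,0.215],[0,0.004,0.215]],"twist":[0,0,0,0,0,0],"grip":[0.6,0.6,0.6,0.6,0.6,0.6]}'
python3 -m handwheel '{"offset":[[0,0,0.01],[0,0,0.01],[0,0,0.01],[0,0,0.01]],"twist":[0,0,0,0],"grip":[0.6,0.6,0.6,0.6]}'
```

```text
time: 25.3
ee_pos: [508.8, 383.8, 152.6]
eef_rot: [1.0, -0.01, -0.0, 0.0]
force: [-0.2, -0.1, -3.9]
gripper_width: 55.2
finger_force: 70.4
time: 25.63
ee_pos: [509.3, 383.9, 152.1]
eef_rot: [1.0, -0.011, 0.0, -0.0]
force: [-0.0, 0.1, -4.6]
gripper_width: 55.0
finger_force: 70.4
```

```bash
python3 -m handwheel '{"offset":[[0,0,0.01],[0,0,0.01],[0,0,0.01],[0,0,0.01]],"twist":[0,0,0,0],"grip":[0.6,0.6,0.6,0.6]}' | grep -E 'pos|^force'
python3 -m handwheel '{"offset":[[0,0,0.007],[0,0,0.007],[0,0,0.007],[0,0,0.007]],"twist":[0,0,0,0],"grip":[0.6,0.6,0.6,0.6]}' | grep -E 'pos|^force'
```

```text
ee_pos: [509.6, 384.1, 150.9]
force: [0.8, -0.6, -3.2]
ee_pos: [509.6, 384.1, 150.8]
force: [-2.7, -2.4, 5.5]
```

```bash
python3 -m handwheel '{"offset":[[0,0,0],[0,0,0],[0,0,0],[0,0,0],[0,0,0],[0,0,0],[0,0,0],[0,0,0]],"twist":[0,0,0,0,0,0,0,0],"grip":[0.45,0.3,0.15,0,0,0,0,0]}'
python3 -m handwheel '{"offset":[[0,0,0],[0,0,-0.1],[0,0,-0.25],[0,0,-0.45],[0,0,-0.7],[0,0,-0.9],[0,0,-0.9],[0,0,-0.9]],"twist":[0,0,0,0,0,0,0,0],"grip":[0,0,0,0,0,0,0,0]}'
python3 - <<'E'
from h import *
s=snap('wrist','w9.png')
g=cv2.cvtColor(s['pixels'],cv2.COLOR_RGB2GRAY).astype(int)
go(470,0,250)
for k,v in locate().items(): print(k,v)
E
```

```text
time: 26.97
ee_pos: [509.2, 383.9, 149.2]
eef_rot: [1.0, -0.011, -0.0, 0.0]
force: [-0.2, -1.1, -0.2]
gripper_width: 85.3
finger_force: 0.0
time: 27.63
ee_pos: [510.8, 384.9, 288.0]
eef_rot: [1.0, -0.01, 0.003, -0.002]
force: [-0.2, 0.5, -2.0]
gripper_width: 85.9
finger_force: 0.0
pos [509.5 384.1 285.3] yaw -1.2 offset -0.209 2.566 0.236 twist  F [ 0.3 -0.3 -1. ]
12 [('top', np.int32(151), [597.6, 53.6]), ('scene', np.int32(215), [599.8, 52.4])]
16 [('top', np.int32(122), [610.4, 175.9]), ('scene', np.int32(216), [614.8, 175.2])]
20 [('top', np.int32(123), [593.3, -95.8]), ('scene', np.int32(205), [596.8, -97.5])]
28 [('top', np.int32(101), [464.0, -12.8]), ('scene', np.int32(187), [468.4, -13.4])]
34 [('top', np.int32(135), [449.8, 161.3]), ('scene', np.int32(278), [454.5, 161.6])]
```

View pics/w9.png

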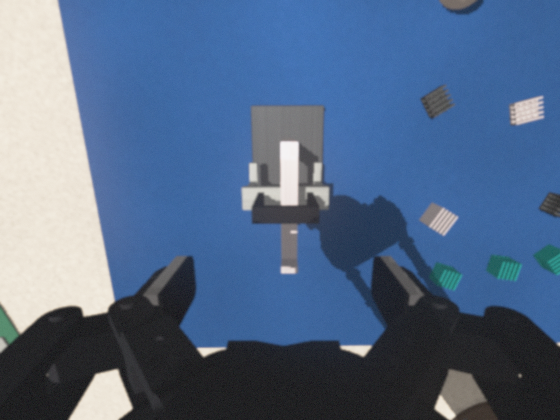

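The gauge hangs on the hook with its bar at (286,213) across the arm (tip at (288,270)), and the sinks are unmoved. Next I'll find the tray pose and bring the wrist camera above sink34.

```bash
python3 -m handwheel '{"offset":[[-0.2,0.2,0],[-0.4,0.45,0],[-0.6,0.7,0],[-0.8,0.75,0],[-0.8,0.75,0],[-0.8,0.75,0]],"twist":[0,0,0,0,0,0],"grip":[0,0,0,0,0,0]}' >/dev/null
python3 -m handwheel '{"offset":[[0,0.2,0],[0,0.45,0.1],[0,0.7,0.3],[0,0.75,0.5],[0,0.75,0.56],[0,0.75,0.56],[0,0.75,0.56],[0,0.75,0.56]],"twist":[0,0,0,0,0,0,0,0],"grip":[0,0,0,0,0,0,0,0]}'
cat >> h.py <<'E'
def near(h,xy,turq=False):
    S=snap('wrist');hsv=cv2.cvtColor(S['pixels'],cv2.COLOR_RGB2HSV).astype(int)
    m=((hsv[...,1]<120)|(hsv[...,2]<65)).astype(np.uint8)
    m=cv2.morphologyEx(m,cv2.MORPH_CLOSE,np.ones((5,5),np.uint8))
    k,l,st,c=cv2.connectedComponentsWithStats(m)
    d,i=min((np.linalg.norm(ray(S,*c[i],h)[:2]-xy),i) for i in range(1,k) if 200<st[i,4]<9000)
    cs,_=cv2.findContours((l==i).astype(np.uint8),cv2.RETR_EXTERNAL,cv2.CHAIN_APPROX_NONE)
    P=np.array([ray(S,*p[0],h)[:2] for p in max(cs,key=len)],np.float32)
    r=cv2.minAreaRect(P);print(h,'c',np.round(r[0],1),'size',np.round(r[1],1),'ang of first side',round(r[2],1),'cam',np.round((-S['R'].T@S['t']),0))
E
python3 - <<'E'
from h import *
near(34,(451,161.5));go(451,161.5,100)
S=snap('top');hsv=cv2.cvtColor(S['pixels'],cv2.COLOR_RGB2HSV).astype(int)
m=((hsv[...,1]<70)&(hsv[...,2]>120)).astype(np.uint8);m[:150]=0;m[310:]=0;m[:,:360]=0;m[:,450:]=0
cs,_=cv2.findContours(m,cv2.RETR_EXTERNAL,cv2.CHAIN_APPROX_NONE);c=max(cs,key=cv2.contourArea)
P=np.array([ray(S,*p[0],16)[:2] for p in c],np.float32);r=cv2.minAreaRect(P);print(r,np.round(cv2.boxPoints(r)))
E
```

```text
time: 28.95
ee_pos: [386.5, 162.9, 202.0]
eef_rot: [1.0, -0.01, 0.001, -0.001]
force: [1.1, 0.7, 0.6]
gripper_width: 85.2
finger_force: 0.0
34 c [450.3 161.8] size [32.1 35. ] ang of first side 58.1 cam [452. 162. 345.]
pos [386.5 163.  202.2] yaw -1.1 offset 0.43 0.002 0.681 twist  F [0.7 0.2 0.2]
((502.7874755859375, -319.8570556640625), (131.33546447753906, 302.574462890625), 86.3541259765625) [[ 348. -376.]
 [ 650. -395.]
 [ 658. -264.]
 [ 356. -245.]]
```

```bash
sed -i "s/m=((hsv\[...,1\]<120)|(hsv\[...,2\]<65)).astype(np.uint8)\$/m=(hsv[...,1]<110).astype(np.uint8)/" h.py
python3 - <<'E'
from h import *
near(34,(451,161.5));near(28,(465,-13));near(16,(611,176));near(12,(598,53))
o=manip.observe();print(np.degrees(o['q']))
E
```

```text
34 c [450.4 162.3] size [30.1 34.8] ang of first side 58.3 cam [452. 162. 345.]
28 c [465.2  -7.2] size [38.7 33.8] ang of first side 66.1 cam [452. 162. 345.]
16 c [450.6 162.2] size [32.1 36.3] ang of first side 58.3 cam [451. 162. 345.]
12 c [465.8 -15.9] size [41.  35.6] ang of first side 67.1 cam [451. 161. 344.]
[ 1.68529406e+01 -4.10946402e+00  1.21725334e+02  2.26060251e-03
  6.22784528e+01  1.07996760e+02]
```

```bash
python3 - <<'E'
from h import *
S=snap('wrist','w10.png');u,v=proj(S,(451,162,34));print(u,v)
p=S['pixels'][int(v)-30:int(v)+31,int(u)-30:int(u)+31]
hsv=cv2.cvtColor(p,cv2.COLOR_RGB2HSV)
for T in(90,130,160):
    m=((hsv[...,2]>T)&(hsv[...,1]<110)).astype(np.uint8);m=cv2.morphologyEx(m,cv2.MORPH_CLOSE,np.ones((7,7),np.uint8))
    cs,_=cv2.findContours(m,cv2.RETR_EXTERNAL,cv2.CHAIN_APPROX_NONE);c=max(cs,key=cv2.contourArea)
    P=np.array([ray(S,q[0][0]+int(u)-30,q[0][1]+int(v)-30,34)[:2] for q in c],np.float32);print(T,cv2.minAreaRect(P))
cv2.imwrite('pics/w10c.png',cv2.cvtColor(cv2.resize(p,(549,549),interpolation=cv2.INTER_NEAREST),cv2.COLOR_RGB2BGR))
E
```

```text
282.3820491209428 131.20328286284914
90 ((450.3993835449219, 162.23748779296875), (30.238407135009766, 34.57713317871094), 58.22453308105469)
130 ((450.69110107421875, 162.70562744140625), (29.150638580322266, 34.568748474121094), 58.25424575805664)
160 ((450.7929382324219, 162.8681640625), (28.779462814331055, 34.56199264526367), 58.278133392333984)
```

View pics/w10c.png

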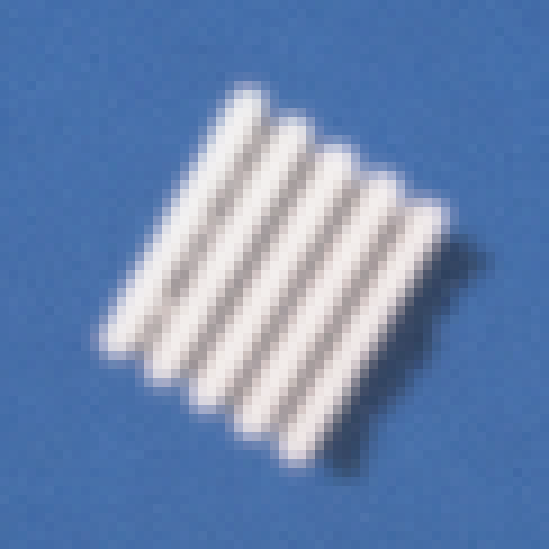

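The crop shows the sink34 fins running lower-left to upper-right, so its yaw is about -31.7° with centre (450.6,162.5). I'll grasp it across the fins.

```bash
python3 -m handwheel '{"offset":[[0.2,-0.005,0],[0.427,-0.005,0],[0.427,-0.005,0.2],[0.427,-0.005,0.4],[0.427,-0.005,0.6],[0.427,-0.005,0.68],[0.427,-0.005,0.68],[0.427,-0.005,0.68]],"twist":[0.07,0.14,0.22,0.29,0.34,0.34,0.34,0.34],"grip":[0,0,0,0,0,0,0,0]}'
python3 - <<'E'
from h import *
go(450.6,162.5,4,-31.7)
E
```

```text
time: 29.97
ee_pos: [448.1, 160.8, 98.0]
eef_rot: [0.962, -0.274, -0.001, 0.0]
force: [0.1, -0.6, -0.3]
gripper_width: 85.4
finger_force: 0.0
pos [448.1 160.8  98. ] yaw -31.8 offset 0.008 -0.018 0.626 twist -0.001 F [ 0.1 -0.6 -0.3]
```

```bash
python3 -m handwheel '{"offset":[[0.008,-0.012,0.2],[0.008,-0.012,0.4],[0.008,-0.012,0.55],[0.008,-0.012,0.62],[0.008,-0.012,0.62],[0.008,-0.012,0.62]],"twist":[0,0,0,0,0,0],"grip":[0,0,0,0,0,0]}' 30 | grep -E 'pos|^force'
python3 -m handwheel '{"offset":[[0,0,0],[0,0,0],[0,0,0],[0,0,0],[0,0,0],[0,0,0],[0,0,0],[0,0,0],[0,0,0],[0,0,0]],"twist":[0,0,0,0,0,0,0,0,0,0],"grip":[0.3,0.5,0.65,0.8,0.8,0.8,0.8,0.8,0.8,0.8]}' 
python3 -m handwheel '{"offset":[[0,0,-0.15],[0,0,-0.35],[0,0,-0.6],[0,0,-0.6],[0,0,-0.6]],"twist":[0,0,0,0,0],"grip":[0.8,0.8,0.8,0.8,0.8]}'
python3 - <<'E'
from h import *
go(619.5,-327.2,100,-3.6)
E
```

```text
ee_pos: [451.7, 162.1, 6.4]
force: [-0.0, -0.2, 0.4]
time: 31.3
ee_pos: [451.3, 162.0, 6.1]
eef_rot: [0.962, -0.274, 0.001, -0.0]
force: [0.1, 0.2, 6.2]
gripper_width: 25.7
finger_force: 30.3
time: 31.72
ee_pos: [452.8, 162.4, 97.7]
eef_rot: [0.962, -0.274, 0.003, -0.002]
force: [0.2, -0.1, -1.5]
gripper_width: 25.4
finger_force: 29.7
pos [452.8 162.4  97.7] yaw -31.8 offset 2.664 2.188 -0.016 twist -0.313 F [ 0.2 -0.1 -1.5]
```

```bash
python3 -m handwheel '{"offset":[[0.2,0.17,0],[0.43,0.36,0],[0.66,0.55,0],[0.888,0.73,0],[0.888,0.73,0],[0.888,0.73,0]],"twist":[0,0,0,0,0,0],"grip":[0.8,0.8,0.8,0.8,0.8,0.8]}' >/dev/null
python3 -m handwheel '{"offset":[[0.2,0.17,0],[0.43,0.36,0],[0.66,0.55,0],[0.888,0.73,0],[0.888,0.73,0],[0.888,0.73,0]],"twist":[0,0,0,0,0,0],"grip":[0.8,0.8,0.8,0.8,0.8,0.8]}' >/dev/null
python3 -m handwheel '{"offset":[[0.2,0.17,0],[0.43,0.36,0],[0.66,0.55,0],[0.888,0.73,0],[0.888,0.73,0],[0.888,0.73,0],[0.888,0.73,0],[0.888,0.73,0]],"twist":[-0.07,-0.14,-0.21,-0.28,-0.313,-0.313,-0.313,-0.313],"grip":[0.8,0.8,0.8,0.8,0.8,0.8,0.8,0.8]}'
python3 - <<'E'
from h import *
go(619.5,-327.2,10.5,-3.6)
S=snap('top')
for z in (4,):
  for c in((445.9,-316.3),(593.6,-325.6)): print(proj(S,(*c,4)))
E
```

```text
time: 33.38
ee_pos: [615.8, -324.2, 93.9]
eef_rot: [1.0, -0.031, -0.002, -0.002]
force: [-0.4, 0.6, 0.1]
gripper_width: 25.6
finger_force: 29.9
pos [ 615.8 -324.2   93.9] yaw -3.6 offset 0.026 0.019 0.556 twist 0.0 F [-0.4  0.6  0.1]
(404.03286122899954, 252.34621596820588)
(405.90958844536965, 200.27172068004208)
```

```bash
python3 -m handwheel '{"offset":[[0.02,0.015,0.15],[0.02,0.015,0.3],[0.02,0.015,0.45],[0.02,0.015,0.54],[0.02,0.015,0.54],[0.02,0.015,0.54],[0.02,0.015,0.54]],"twist":[0,0,0,0,0,0,0],"grip":[0.8,0.8,0.8,0.8,0.8,0.8,0.8]}' | grep -E 'pos|^force'
python3 -m handwheel '{"offset":[[0,0,0.01],[0,0,0.01],[0,0,0.01]],"twist":[0,0,0],"grip":[0.8,0.8,0.8]}' | grep -E 'pos|^force'
```

```text
ee_pos: [620.5, -330.1, 15.5]
force: [0.2, -0.2, -0.6]
ee_pos: [620.2, -330.7, 13.7]
force: [0.3, 0.4, -1.2]
```

```bash
python3 -m handwheel '{"offset":[[0,0,0.01],[0,0,0.02],[0,0,0.02],[0,0,0.02]],"twist":[0,0,0,0],"grip":[0.8,0.8,0.8,0.8]}' | grep -E 'pos|^force'
python3 -m handwheel '{"offset":[[0,0,0],[0,0,0],[0,0,0],[0,0,0],[0,0,0]],"twist":[0,0,0,0,0],"grip":[0.65,0.55,0.5,0.5,0.5]}' | grep -E 'pos|^force|width'
python3 -m handwheel '{"offset":[[0,0,-0.15],[0,0,-0.35],[0,0,-0.6],[0,0,-0.6],[0,0,-0.6]],"twist":[0,0,0,0,0],"grip":[0.5,0.5,0,0,0]}'
python3 - <<'E'
from h import *
go(400,-13,200,-3.6)
print(locate({12:(598,53),16:(611,176),20:(594,-96),28:(464,-13),34:(620,-328)}))
E
```

```text
ee_pos: [620.0, -330.6, 9.9]
force: [0.6, -0.7, 0.5]
ee_pos: [619.9, -330.4, 9.8]
force: [1.0, -0.1, 0.6]
gripper_width: 42.7
time: 35.43
ee_pos: [622.7, -332.1, 104.3]
eef_rot: [0.999, -0.032, 0.004, 0.002]
force: [-0.5, 0.1, 0.0]
gripper_width: 76.8
finger_force: 0.0
pos [ 622.7 -332.1  104.3] yaw -3.6 offset -1.616 -2.029 -0.638 twist -0.0 F [-0.5  0.1  0. ]
{12: [('top', np.int32(151), [597.6, 53.6]), ('scene', np.int32(215), [600.0, 52.4])], 16: [('top', np.int32(122), [610.4, 175.9]), ('scene', np.int32(213), [614.6, 175.4])], 20: [('top', np.int32(124), [593.2, -95.9]), ('scene', np.int32(205), [596.8, -97.5])], 28: [('top', np.int32(101), [464.0, -12.8]), ('scene', np.int32(187), [468.5, -13.5])]}
```

```bash
python3 -m handwheel '{"offset":[[-0.18,-0.22,-0.213],[-0.36,-0.45,-0.213],[-0.539,-0.676,-0.213],[-0.539,-0.676,-0.213],[-0.539,-0.676,-0.213]],"twist":[0,0,0,0,0],"grip":[0,0,0,0,0]}' >/dev/null
python3 -m handwheel '{"offset":[[-0.18,-0.22,-0.213],[-0.36,-0.45,-0.213],[-0.539,-0.676,-0.213],[-0.539,-0.676,-0.213],[-0.539,-0.676,-0.213]],"twist":[0,0,0,0,0],"grip":[0,0,0,0,0]}' >/dev/null
python3 -m handwheel '{"offset":[[-0.18,-0.22,-0.213],[-0.36,-0.45,-0.213],[-0.539,-0.676,-0.213],[-0.539,-0.676,-0.213],[-0.539,-0.676,-0.213],[-0.539,-0.676,-0.213],[-0.539,-0.676,-0.213]],"twist":[0,0,0,0,0,0,0],"grip":[0,0,0,0,0,0,0]}' 
python3 - <<'E'
from h import *
near(28,(465,-13))
S=snap('wrist');u,v=map(int,proj(S,(465,-13,28)))
g=cv2.cvtColor(S['pixels'],cv2.COLOR_RGB2GRAY)[v-9:v+10,u-9:u+10].astype(np.float32)
gx,gy=cv2.Sobel(g,5,1,0),cv2.Sobel(g,5,0,1);t=.5*np.degrees(np.arctan2(2*(gx*gy).sum(),(gx*gx-gy*gy).sum()));print('grad dir img',t,'=> world fin yaw = -(t) + tool yaw',u,v)
go(465,-13,100,-3.6)
E
```

```text
time: 36.95
ee_pos: [398.9, -12.7, 196.0]
eef_rot: [0.999, -0.032, 0.001, 0.001]
force: [-0.2, 0.5, -0.2]
gripper_width: 85.7
finger_force: 0.0
28 c [465.3 -13.4] size [28.2 28.6] ang of first side 66.4 cam [465. -16. 339.]
grad dir img -72.27316 => world fin yaw = -(t) + tool yaw 279 130
pos [398.5 -12.7 195.8] yaw -3.7 offset 0.443 -0.027 0.639 twist -0.001 F [-0.1  0.4 -1.2]
```

```bash
python3 -m handwheel '{"offset":[[0.2,-0.025,0],[0.446,-0.025,0],[0.446,-0.025,0],[0.446,-0.025,0.15],[0.446,-0.025,0.3],[0.446,-0.025,0.45],[0.446,-0.025,0.6],[0.446,-0.025,0.64],[0.446,-0.025,0.64],[0.446,-0.025,0.64]],"twist":[-0.079,-0.157,-0.235,-0.313,-0.39,-0.47,-0.545,-0.62,-0.7,-0.779],"grip":[0,0,0,0,0,0,0,0,0,0]}' >/dev/null
python3 -m handwheel '{"offset":[[0,0,0],[0,0,0],[0,0,0]],"twist":[0,0,0],"grip":[0,0,0]}'|grep pos
python3 - <<'E'
from h import *
go(465.3,-13.4,4,66.4)
E
```

```text
ee_pos: [464.7, -12.6, 99.7]
pos [464.7 -12.6  99.7] yaw 66.3 offset -0.003 0.006 0.638 twist -0.001 F [-0.3 -0.  -0. ]
```

```bash
python3 -m handwheel '{"offset":[[0,0.003,0.2],[0,0.003,0.4],[0,0.003,0.55],[0,0.003,0.63],[0,0.003,0.63],[0,0.003,0.63]],"twist":[0,0,0,0,0,0],"grip":[0,0,0,0,0,0]}' 30 | grep -E 'pos|^force'
python3 -m handwheel '{"offset":[[0,0,0],[0,0,0],[0,0,0],[0,0,0],[0,0,0],[0,0,0],[0,0,0],[0,0,0],[0,0,0],[0,0,0]],"twist":[0,0,0,0,0,0,0,0,0,0],"grip":[0.3,0.5,0.65,0.8,0.8,0.8,0.8,0.8,0.8,0.8]}' 
python3 -m handwheel '{"offset":[[0,0,-0.15],[0,0,-0.35],[0,0,-0.6],[0,0,-0.6],[0,0,-0.6]],"twist":[0,0,0,0,0],"grip":[0.8,0.8,0.8,0.8,0.8]}' | grep width
python3 - <<'E'
from h import *
go(567.7,-324,95,-3.6)
E
```

```text
ee_pos: [464.2, -12.3, 4.8]
force: [0.8, 0.0, 0.4]
time: 39.47
ee_pos: [465.4, -12.2, 6.1]
eef_rot: [0.836, 0.548, 0.001, 0.001]
force: [-0.9, -0.8, 6.5]
gripper_width: 27.5
finger_force: 30.5
gripper_width: 26.8
pos [466.9 -12.4  97.6] yaw 66.5 offset -1.637 1.445 0.017 twist 0.779 F [ 0.2  0.7 -0.5]
```

```bash
python3 -m handwheel '{"offset":[[-0.16,0.14,0],[-0.33,0.29,0],[-0.5,0.43,0],[-0.66,0.58,0],[-0.82,0.722,0],[-0.82,0.722,0],[-0.82,0.722,0],[-0.82,0.722,0],[-0.82,0.722,0],[-0.82,0.722,0]],"twist":[0.079,0.157,0.235,0.313,0.39,0.47,0.545,0.62,0.7,0.779],"grip":[0.8,0.8,0.8,0.8,0.8,0.8,0.8,0.8,0.8,0.8]}' >/dev/null
python3 -m handwheel '{"offset":[[0,0,0],[0,0,0],[0,0,0]],"twist":[0,0,0],"grip":[0.8,0.8,0.8]}'
python3 - <<'E'
from h import *
go(567.7,-324,95,-3.6)
E
```

```text
time: 40.97
ee_pos: [513.9, -167.8, 94.0]
eef_rot: [1.0, -0.03, -0.001, -0.0]
force: [-0.7, -0.2, 0.1]
gripper_width: 27.2
finger_force: 29.9
pos [ 513.9 -167.8   94. ] yaw -3.5 offset 0.422 1.018 -0.006 twist 0.001 F [-0.7 -0.2  0.1]
```

```bash
python3 -m handwheel '{"offset":[[0.1,0.25,0],[0.2,0.5,0],[0.3,0.75,0],[0.422,1,0],[0.422,1,0],[0.422,1,0],[0.422,1,0],[0.422,1,0.15],[0.422,1,0.25],[0.422,1,0.25]],"twist":[0,0,0,0,0,0,0,0,0,0],"grip":[0.8,0.8,0.8,0.8,0.8,0.8,0.8,0.8,0.8,0.8]}' >/dev/null
python3 -m handwheel '{"offset":[[0,0,0.15],[0,0,0.25],[0,0,0.28],[0,0,0.28],[0,0,0.28],[0,0,0.28]],"twist":[0,0,0,0,0,0],"grip":[0.8,0.8,0.8,0.8,0.8,0.8]}' 
python3 - <<'E'
from h import *
go(567.7,-324,10.3,-3.6)
E
```

```text
time: 42.3
ee_pos: [569.1, -322.2, 16.7]
eef_rot: [1.0, -0.032, 0.001, 0.0]
force: [0.4, -0.4, -0.7]
gripper_width: 27.7
finger_force: 30.0
pos [ 569.1 -322.2   16.7] yaw -3.6 offset -0.009 0.013 0.043 twist -0.0 F [ 0.4 -0.4 -0.7]
```

```bash
python3 -m handwheel '{"offset":[[0,0,0.02],[0,0,0.04],[0,0,0.042],[0,0,0.042]],"twist":[0,0,0,0],"grip":[0.8,0.8,0.8,0.8]}' | grep -E 'pos|^force'
python3 -m handwheel '{"offset":[[0,0,0],[0,0,0],[0,0,0],[0,0,0],[0,0,0]],"twist":[0,0,0,0,0],"grip":[0.65,0.55,0.5,0.5,0.5]}' | grep -E 'pos|^force|width'
python3 -m handwheel '{"offset":[[0,0,-0.15],[0,0,-0.35],[0,0,-0.65],[0,0,-0.65],[0,0,-0.65]],"twist":[0,0,0,0,0],"grip":[0.5,0.5,0,0,0]}'
python3 - <<'E'
from h import *
go(529,-96,200,-3.6)
print(locate({12:(598,53),16:(611,176),20:(594,-96),28:(568,-324),34:(620,-328)}))
E
```

```text
ee_pos: [569.2, -322.4, 10.2]
force: [0.7, -1.1, 2.3]
ee_pos: [568.1, -321.7, 9.2]
force: [0.6, 0.6, -0.3]
gripper_width: 42.7
time: 43.47
ee_pos: [571.4, -323.8, 111.5]
eef_rot: [0.999, -0.032, 0.004, 0.002]
force: [0.7, -0.7, -0.5]
gripper_width: 77.1
finger_force: 0.0
pos [ 571.4 -323.8  111.5] yaw -3.6 offset -0.378 -1.498 -0.59 twist -0.0 F [ 0.7 -0.7 -0.5]
{12: [('top', np.int32(150), [597.5, 53.8]), ('scene', np.int32(215), [599.9, 52.5])], 16: [('top', np.int32(122), [610.4, 175.9]), ('scene', np.int32(216), [614.6, 175.4])], 20: [('top', np.int32(123), [593.3, -95.8]), ('scene', np.int32(205), [596.8, -97.5])]}
```

Next is sink20: bring the camera over it.

```bash
python3 -m handwheel '{"offset":[[-0.06,-0.2,-0.2],[-0.13,-0.45,-0.4],[-0.19,-0.75,-0.59],[-0.19,-0.75,-0.59],[-0.19,-0.75,-0.59],[-0.19,-0.75,-0.59]],"twist":[0,0,0,0,0,0],"grip":[0,0,0,0,0,0]}' >/dev/null
python3 -m handwheel '{"offset":[[-0.06,-0.2,0],[-0.13,-0.45,0],[-0.19,-0.75,0],[-0.19,-0.75,0],[-0.19,-0.75,0],[-0.19,-0.75,0],[-0.19,-0.75,0]],"twist":[0,0,0,0,0,0,0],"grip":[0,0,0,0,0,0,0]}' >/dev/null
cat >> h.py <<'E'
def fin(h,xy):
    near(h,xy)
    S=snap('wrist');u,v=map(int,proj(S,(*xy,h)))
    g=cv2.cvtColor(S['pixels'],cv2.COLOR_RGB2GRAY)[v-8:v+9,u-8:u+9].astype(np.float32)
    gx,gy=cv2.Sobel(g,5,1,0),cv2.Sobel(g,5,0,1);t=.5*np.arctan2(2*(gx*gy).sum(),(gx*gx-gy*gy).sum())
    P=[ray(S,u+a*np.cos(t),v+a*np.sin(t),h)[:2] for a in(-8,8)];d=P[1]-P[0]
    y=np.degrees(np.arctan2(d[1],d[0]))+90;print('fin yaw',(y+90)%180-90)
E
python3 - <<'E'
from h import *
fin(20,(594.5,-96.5)); go(594.5,-96.5,100)
E
```

```text
20 c [594.9 -96.7] size [27.9 36.4] ang of first side 72.9 cam [592. -99. 337.]
fin yaw -13.698444577378865
pos [526.  -95.3 194.9] yaw -3.7 offset 0.456 -0.022 0.633 twist  F [0.1 0.4 0.3]
```

```bash
python3 -m handwheel '{"offset":[[0.2,-0.02,0],[0.459,-0.02,0],[0.459,-0.02,0.2],[0.459,-0.02,0.4],[0.459,-0.02,0.6],[0.459,-0.02,0.64],[0.459,-0.02,0.64],[0.459,-0.02,0.64],[0.459,-0.02,0.64]],"twist":[0.07,0.149,0.149,0.149,0.149,0.149,0.149,0.149,0.149],"grip":[0,0,0,0,0,0,0,0,0]}'|grep pos
python3 - <<'E'
from h import *
go(594.9,-96.7,4,-17.1)
E
```

```text
ee_pos: [596.5, -96.0, 101.6]
pos [596.5 -96.  101.6] yaw -17.1 offset -0.009 0.008 0.651 twist 0.0 F [ 0.3 -0.2  0.6]
```

```bash
python3 -m handwheel '{"offset":[[-0.005,0.004,0.2],[-0.005,0.004,0.4],[-0.005,0.004,0.55],[-0.005,0.004,0.64],[-0.005,0.004,0.64],[-0.005,0.004,0.64]],"twist":[0,0,0,0,0,0],"grip":[0,0,0,0,0,0]}' 30 | grep -E 'pos|^force'
python3 -m handwheel '{"offset":[[0,0,0],[0,0,0],[0,0,0],[0,0,0],[0,0,0],[0,0,0],[0,0,0],[0,0,0],[0,0,0],[0,0,0]],"twist":[0,0,0,0,0,0,0,0,0,0],"grip":[0.3,0.5,0.65,0.8,0.8,0.8,0.8,0.8,0.8,0.8]}' 
python3 -m handwheel '{"offset":[[0,0,-0.15],[0,0,-0.35],[0,0,-0.6],[0,0,-0.6],[0,0,-0.6]],"twist":[0,0,0,0,0],"grip":[0.8,0.8,0.8,0.8,0.8]}' | grep width
python3 - <<'E'
from h import *
go(500.8,-319.8,95,-3.6)
E
```

```text
ee_pos: [594.7, -95.7, 4.4]
force: [0.2, -0.1, -0.0]
time: 46.83
ee_pos: [594.6, -95.6, 4.3]
eef_rot: [0.989, -0.148, 0.001, 0.0]
force: [-1.5, 0.4, 5.6]
gripper_width: 23.2
finger_force: 30.3
gripper_width: 23.2
pos [596.1 -96.   96.2] yaw -17.0 offset -0.17 1.613 0.008 twist -0.149 F [ 0.4 -0.4 -0.1]
```

```bash
python3 -m handwheel '{"offset":[[-0.02,0.2,0],[-0.05,0.45,0],[-0.08,0.7,0],[-0.085,0.806,0],[-0.085,0.806,0],[-0.085,0.806,0]],"twist":[0,0,0,0,0,0],"grip":[0.8,0.8,0.8,0.8,0.8,0.8]}' >/dev/null
python3 -m handwheel '{"offset":[[-0.02,0.2,0],[-0.05,0.45,0],[-0.08,0.7,0],[-0.085,0.806,0],[-0.085,0.806,0],[-0.085,0.806,0.1],[-0.085,0.806,0.2],[-0.085,0.806,0.25],[-0.085,0.806,0.25],[-0.085,0.806,0.25]],"twist":[-0.07,-0.149,-0.149,-0.149,-0.149,-0.149,-0.149,-0.149,-0.149,-0.149],"grip":[0.8,0.8,0.8,0.8,0.8,0.8,0.8,0.8,0.8,0.8]}' 
python3 - <<'E'
from h import *
go(500.8,-319.8,14,-3.6)
E
```

```text
time: 48.58
ee_pos: [498.5, -317.4, 54.9]
eef_rot: [1.0, -0.031, -0.001, -0.001]
force: [0.8, -0.6, -0.3]
gripper_width: 23.2
finger_force: 29.7
pos [ 498.5 -317.4   54.9] yaw -3.5 offset 0.016 0.015 0.273 twist 0.001 F [ 0.8 -0.6 -0.3]
```

```bash
python3 -m handwheel '{"offset":[[0.01,0.008,0.1],[0.01,0.008,0.2],[0.01,0.008,0.27],[0.01,0.008,0.27],[0.01,0.008,0.27],[0.01,0.008,0.27]],"twist":[0,0,0,0,0,0],"grip":[0.8,0.8,0.8,0.8,0.8,0.8]}'| grep -E 'pos|^force'
```

```text
ee_pos: [500.6, -320.6, 16.2]
force: [0.2, -0.7, 0.5]
```

```bash
python3 -m handwheel '{"offset":[[0,0,0.02],[0,0,0.04],[0,0,0.05],[0,0,0.05]],"twist":[0,0,0,0],"grip":[0.8,0.8,0.8,0.8]}' | grep -E 'pos|^force'
python3 -m handwheel '{"offset":[[0,0,0],[0,0,0],[0,0,0],[0,0,0],[0,0,0]],"twist":[0,0,0,0,0],"grip":[0.65,0.55,0.5,0.5,0.5]}' | grep -E 'pos|^force|width'
python3 -m handwheel '{"offset":[[0,0,-0.15],[0,0,-0.35],[0,0,-0.65],[0,0,-0.65],[0,0,-0.65]],"twist":[0,0,0,0,0],"grip":[0.5,0.5,0,0,0]}'
python3 - <<'E'
from h import *
go(532,53,200,-3.6)
print(locate({12:(598,53),16:(611,176),20:(594,-96),28:(568,-324),34:(620,-328)}))
E
```

```text
ee_pos: [500.3, -320.7, 8.3]
force: [-0.6, -0.4, 2.5]
ee_pos: [499.9, -320.4, 7.8]
force: [0.7, -0.6, -0.0]
gripper_width: 43.0
time: 50.25
ee_pos: [502.8, -322.5, 109.5]
eef_rot: [0.999, -0.032, 0.004, 0.002]
force: [0.2, -0.5, -0.4]
gripper_width: 77.0
finger_force: 0.0
pos [ 502.8 -322.5  109.5] yaw -3.6 offset 0.036 -2.511 -0.603 twist -0.0 F [ 0.2 -0.5 -0.4]
{12: [('top', np.int32(150), [597.5, 53.8]), ('scene', np.int32(214), [600.0, 52.5])], 16: [('top', np.int32(122), [596.8, 144.8]), ('scene', np.int32(207), [601.5, 144.5])]}
```

Sink16 has been knocked to about (598,144.6). I'll take sink12 first.

```bash
python3 -m handwheel '{"offset":[[0,-0.2,-0.2],[0,-0.45,-0.4],[0,-0.7,-0.6],[0.012,-0.837,-0.6],[0.012,-0.837,-0.6],[0.012,-0.837,-0.6]],"twist":[0,0,0,0,0,0],"grip":[0,0,0,0,0,0]}' >/dev/null
python3 -m handwheel '{"offset":[[0,-0.2,0],[0,-0.45,0],[0,-0.7,0],[0.012,-0.837,0],[0.012,-0.837,0],[0.012,-0.837,0]],"twist":[0,0,0,0,0,0],"grip":[0,0,0,0,0,0]}' >/dev/null
python3 -m handwheel '{"offset":[[0,-0.2,0],[0,-0.45,0],[0,-0.7,0],[0.012,-0.837,0],[0.012,-0.837,0],[0.012,-0.837,0],[0.012,-0.837,0],[0.012,-0.837,0]],"twist":[0,0,0,0,0,0,0,0],"grip":[0,0,0,0,0,0,0,0]}' >/dev/null
python3 - <<'E'
from h import *
fin(12,(598,53)); fin(16,(598,144.6)); go(598,53,100)
E
```

```text
12 c [598.3  53.6] size [32.1 39.5] ang of first side 13.7 cam [595.  49. 337.]
fin yaw -83.27481209013081
16 c [599.8 144. ] size [32.9 33.4] ang of first side 32.7 cam [595.  50. 338.]
fin yaw -58.74511046639313
pos [529.2  54.  195.4] yaw -3.7 offset 0.458 -0.023 0.636 twist  F [0.  0.5 0.3]
```

```bash
python3 -m handwheel '{"offset":[[0.2,-0.025,0],[0.46,-0.025,0],[0.46,-0.025,0.2],[0.46,-0.025,0.4],[0.46,-0.025,0.6],[0.46,-0.025,0.64],[0.46,-0.025,0.64],[0.46,-0.025,0.64],[0.46,-0.025,0.64]],"twist":[-0.07,-0.14,-0.193,-0.193,-0.193,-0.193,-0.193,-0.193,-0.193],"grip":[0,0,0,0,0,0,0,0,0]}'|grep pos
python3 - <<'E'
from h import *
go(598.3,53.6,2,13.7)
E
```

```text
ee_pos: [600.2, 54.4, 101.8]
pos [600.2  54.4 101.8] yaw 13.7 offset -0.014 0.002 0.665 twist 0.0 F [0.5 0.1 1.1]
```

```bash
python3 -m handwheel '{"offset":[[-0.006,0.002,0.2],[-0.006,0.002,0.4],[-0.006,0.002,0.55],[-0.006,0.002,0.655],[-0.006,0.002,0.655],[-0.006,0.002,0.655]],"twist":[0,0,0,0,0,0],"grip":[0,0,0,0,0,0]}' 30 | grep -E 'pos|^force'
python3 -m handwheel '{"offset":[[0,0,0],[0,0,0],[0,0,0],[0,0,0],[0,0,0],[0,0,0],[0,0,0],[0,0,0],[0,0,0]],"twist":[0,0,0,0,0,0,0,0,0],"grip":[0.3,0.45,0.6,0.7,0.7,0.7,0.7,0.7,0.7]}' 
python3 -m handwheel '{"offset":[[0,0,-0.15],[0,0,-0.35],[0,0,-0.6],[0,0,-0.6],[0,0,-0.6]],"twist":[0,0,0,0,0],"grip":[0.7,0.7,0.7,0.7,0.7]}' | grep width
python3 - <<'E'
from h import *
go(391,-312.8,95,-3.6)
E
```

```text
ee_pos: [598.4, 54.0, 2.4]
force: [-0.5, 0.1, 0.0]
time: 54.22
ee_pos: [598.8, 54.1, 2.7]
eef_rot: [0.993, 0.12, 0.001, 0.0]
force: [-0.9, 0.1, 5.7]
gripper_width: 35.2
finger_force: 31.2
gripper_width: 35.2
pos [600.2  54.1  94.5] yaw 13.7 offset -1.936 2.045 -0.004 twist 0.193 F [-0.2  0.4 -0.4]
```

```bash
python3 -m handwheel '{"offset":[[-0.15,0.17,0],[-0.35,0.37,0],[-0.55,0.57,0],[-0.645,0.682,0],[-0.645,0.682,0],[-0.645,0.682,0]],"twist":[0,0,0,0,0,0],"grip":[0.7,0.7,0.7,0.7,0.7,0.7]}' >/dev/null
python3 -m handwheel '{"offset":[[-0.15,0.17,0],[-0.35,0.37,0],[-0.55,0.57,0],[-0.645,0.682,0],[-0.645,0.682,0],[-0.645,0.682,0]],"twist":[0,0,0,0,0,0],"grip":[0.7,0.7,0.7,0.7,0.7,0.7]}' >/dev/null
python3 -m handwheel '{"offset":[[-0.15,0.17,0],[-0.35,0.37,0],[-0.55,0.57,0],[-0.645,0.682,0],[-0.645,0.682,0],[-0.645,0.682,0.1],[-0.645,0.682,0.2],[-0.645,0.682,0.25],[-0.645,0.682,0.25],[-0.645,0.682,0.25]],"twist":[0.07,0.14,0.193,0.193,0.193,0.193,0.193,0.193,0.193,0.193],"grip":[0.7,0.7,0.7,0.7,0.7,0.7,0.7,0.7,0.7,0.7]}' 
python3 - <<'E'
from h import *
go(391,-312.8,14,-3.6)
E
```

```text
time: 56.47
ee_pos: [389.0, -311.6, 53.1]
eef_rot: [1.0, -0.031, -0.001, -0.001]
force: [0.4, -0.6, 0.3]
gripper_width: 34.9
finger_force: 30.6
pos [ 389.  -311.6   53.1] yaw -3.5 offset 0.014 0.007 0.261 twist 0.001 F [ 0.4 -0.6  0.3]
```

```bash
python3 -m handwheel '{"offset":[[0.01,0.005,0.1],[0.01,0.005,0.2],[0.01,0.005,0.26],[0.01,0.005,0.26],[0.01,0.005,0.26],[0.01,0.005,0.26]],"twist":[0,0,0,0,0,0],"grip":[0.7,0.7,0.7,0.7,0.7,0.7]}'| grep -E 'pos|^force'
```

```text
ee_pos: [390.6, -314.2, 15.4]
force: [-0.0, -0.2, 1.2]
```

```bash
python3 -m handwheel '{"offset":[[0,0,0.02],[0,0,0.045],[0,0,0.056],[0,0,0.056]],"twist":[0,0,0,0],"grip":[0.7,0.7,0.7,0.7]}' | grep -E 'pos|^force'
python3 -m handwheel '{"offset":[[0,0,0],[0,0,0],[0,0,0],[0,0,0],[0,0,0]],"twist":[0,0,0,0,0],"grip":[0.55,0.45,0.4,0.4,0.4]}' | grep -E 'pos|^force|width'
python3 -m handwheel '{"offset":[[0,0,-0.15],[0,0,-0.35],[0,0,-0.65],[0,0,-0.65],[0,0,-0.65]],"twist":[0,0,0,0,0],"grip":[0.4,0.4,0,0,0]}'
python3 - <<'E'
from h import *
go(534,144.6,200,-3.6)
print(locate({12:(598,53),16:(597,145),20:(594,-96),28:(568,-324),34:(620,-328)}))
E
```

```text
ee_pos: [390.1, -314.2, 6.7]
force: [-0.1, 0.5, 2.5]
ee_pos: [389.8, -313.8, 6.1]
force: [-0.3, -0.6, -0.7]
gripper_width: 51.2
time: 58.13
ee_pos: [392.3, -316.1, 107.2]
eef_rot: [0.999, -0.032, 0.003, 0.003]
force: [0.6, 0.8, -0.2]
gripper_width: 84.2
finger_force: 0.0
pos [ 392.3 -316.1  107.2] yaw -3.6 offset 0.749 -3.125 -0.619 twist -0.0 F [ 0.6  0.8 -0.2]
{16: [('top', np.int32(121), [596.9, 144.9]), ('scene', np.int32(206), [601.5, 144.6])]}
```

Now sink16. The offset takes 4 calls of (0.187, -0.781).

```bash
python3 -m handwheel '{"offset":[[0.05,-0.2,-0.2],[0.1,-0.45,-0.4],[0.187,-0.7,-0.62],[0.187,-0.781,-0.62],[0.187,-0.781,-0.62],[0.187,-0.781,-0.62]],"twist":[0,0,0,0,0,0],"grip":[0,0,0,0,0,0]}' >/dev/null
python3 -m handwheel '{"offset":[[0.05,-0.2,0],[0.1,-0.45,0],[0.187,-0.7,0],[0.187,-0.781,0],[0.187,-0.781,0]],"twist":[0,0,0,0,0],"grip":[0,0,0,0,0]}' >/dev/null
python3 -m handwheel '{"offset":[[0.05,-0.2,0],[0.1,-0.45,0],[0.187,-0.7,0],[0.187,-0.781,0],[0.187,-0.781,0]],"twist":[0,0,0,0,0],"grip":[0,0,0,0,0]}' >/dev/null
python3 -m handwheel '{"offset":[[0.05,-0.2,0],[0.1,-0.45,0],[0.187,-0.7,0],[0.187,-0.781,0],[0.187,-0.781,0],[0.187,-0.781,0],[0.187,-0.781,0]],"twist":[0,0,0,0,0,0,0],"grip":[0,0,0,0,0,0,0]}' >/dev/null
python3 - <<'E'
from h import *
fin(16,(598,144.6)); go(598,144.6,100)
E
```

```text
16 c [599.4 145.6] size [31.9 30.8] ang of first side 31.5 cam [597. 141. 338.]
fin yaw -57.83495900999566
pos [531.  144.6 196.3] yaw -3.7 offset 0.446 -0.029 0.642 twist  F [ 0.2 -0.9  0.3]
```

```bash
python3 -m handwheel '{"offset":[[0.2,-0.033,0],[0.453,-0.033,0],[0.453,-0.033,0.2],[0.453,-0.033,0.4],[0.453,-0.033,0.6],[0.453,-0.033,0.64],[0.453,-0.033,0.64],[0.453,-0.033,0.64],[0.453,-0.033,0.64]],"twist":[-0.07,-0.14,-0.21,-0.28,-0.35,-0.391,-0.391,-0.391,-0.391],"grip":[0,0,0,0,0,0,0,0,0]}'|grep pos
python3 - <<'E'
from h import *
go(599,145.2,3,31.5)
E
```

```text
ee_pos: [600.9, 146.7, 102.2]
pos [600.9 146.7 102.2] yaw 31.4 offset -0.016 0.002 0.662 twist -0.001 F [ 0.4 -0.2 -0.4]
```

```bash
python3 -m handwheel '{"offset":[[-0.008,0.002,0.2],[-0.008,0.002,0.4],[-0.008,0.002,0.55],[-0.008,0.002,0.655],[-0.008,0.002,0.655],[-0.008,0.002,0.655]],"twist":[0,0,0,0,0,0],"grip":[0,0,0,0,0,0]}' 30 | grep -E 'pos|^force'
python3 -m handwheel '{"offset":[[0,0,0],[0,0,0],[0,0,0],[0,0,0],[0,0,0],[0,0,0],[0,0,0],[0,0,0],[0,0,0],[0,0,0]],"twist":[0,0,0,0,0,0,0,0,0,0],"grip":[0.3,0.45,0.6,0.75,0.75,0.75,0.75,0.75,0.75,0.75]}' 
python3 -m handwheel '{"offset":[[0,0,-0.15],[0,0,-0.35],[0,0,-0.6],[0,0,-0.6],[0,0,-0.6]],"twist":[0,0,0,0,0],"grip":[0.75,0.75,0.75,0.75,0.75]}' | grep width
python3 - <<'E'
from h import *
go(445.9,-316.3,95,-3.6)
E
```

```text
ee_pos: [599.4, 146.3, 3.3]
force: [0.2, 0.1, 1.0]
time: 62.33
ee_pos: [599.9, 146.6, 3.8]
eef_rot: [0.962, 0.272, 0.001, 0.0]
force: [-0.4, 0.5, 6.3]
gripper_width: 29.2
finger_force: 30.9
gripper_width: 29.3
pos [601.3 146.9  95.6] yaw 31.6 offset -2.499 2.089 0.004 twist 0.391 F [ 0.3  0.1 -0.7]
```

```bash
python3 -m handwheel '{"offset":[[-0.2,0.17,0],[-0.42,0.35,0],[-0.64,0.53,0],[-0.833,0.696,0],[-0.833,0.696,0],[-0.833,0.696,0]],"twist":[0,0,0,0,0,0],"grip":[0.75,0.75,0.75,0.75,0.75,0.75]}' >/dev/null
python3 -m handwheel '{"offset":[[-0.2,0.17,0],[-0.42,0.35,0],[-0.64,0.53,0],[-0.833,0.696,0],[-0.833,0.696,0],[-0.833,0.696,0]],"twist":[0,0,0,0,0,0],"grip":[0.75,0.75,0.75,0.75,0.75,0.75]}' >/dev/null
python3 -m handwheel '{"offset":[[-0.2,0.17,0],[-0.42,0.35,0],[-0.64,0.53,0],[-0.833,0.696,0],[-0.833,0.696,0],[-0.833,0.696,0],[-0.833,0.696,0.1],[-0.833,0.696,0.2],[-0.833,0.696,0.2],[-0.833,0.696,0.2]],"twist":[0.07,0.14,0.21,0.28,0.35,0.391,0.391,0.391,0.391,0.391],"grip":[0.75,0.75,0.75,0.75,0.75,0.75,0.75,0.75,0.75,0.75]}' 
python3 - <<'E'
from h import *
go(445.9,-316.3,15.5,-3.6)
E
```

```text
time: 64.58
ee_pos: [443.5, -314.1, 61.2]
eef_rot: [1.0, -0.03, -0.001, -0.001]
force: [0.5, -0.3, -0.2]
gripper_width: 28.9
finger_force: 30.2
pos [ 443.5 -314.1   61.2] yaw -3.5 offset 0.017 0.013 0.304 twist 0.001 F [ 0.5 -0.3 -0.2]
```

```bash
python3 -m handwheel '{"offset":[[0.01,0.008,0.1],[0.01,0.008,0.2],[0.01,0.008,0.3],[0.01,0.008,0.3],[0.01,0.008,0.3],[0.01,0.008,0.3]],"twist":[0,0,0,0,0,0],"grip":[0.75,0.75,0.75,0.75,0.75,0.75]}'| grep -E 'pos|^force'
```

```text
ee_pos: [445.9, -318.0, 18.5]
force: [-0.4, -0.4, -0.3]
```

```bash
python3 -m handwheel '{"offset":[[0,0,0.03],[0,0,0.055],[0,0,0.069],[0,0,0.069]],"twist":[0,0,0,0],"grip":[0.75,0.75,0.75,0.75]}' | grep -E 'pos|^force'
python3 -m handwheel '{"offset":[[0,0,0],[0,0,0],[0,0,0],[0,0,0],[0,0,0]],"twist":[0,0,0,0,0],"grip":[0.6,0.5,0.45,0.45,0.45]}' | grep -E 'pos|^force|width'
python3 -m handwheel '{"offset":[[0,0,-0.15],[0,0,-0.35],[0,0,-0.65],[0,0,-0.9],[-0.4,0,-0.9],[-0.4,0,-0.9],[-0.4,0,-0.9]],"twist":[0,0,0,0,0,0,0],"grip":[0.45,0.45,0,0,0,0,0]}'
python3 - <<'E'
from h import *
s=snap('scene');w=snap('wrist')
a=cv2.resize(s['pixels'][140:340],(784,280),interpolation=cv2.INTER_AREA)
b=cv2.resize(w['pixels'][:220],(784,308))
cv2.imwrite('pics/fin.png',cv2.cvtColor(np.vstack([a,b]),cv2.COLOR_RGB2BGR))
E
```

```text
ee_pos: [445.1, -318.3, 7.8]
force: [-0.2, 0.2, 3.8]
ee_pos: [444.6, -317.9, 7.0]
force: [-0.0, -0.5, -0.2]
gripper_width: 46.7
time: 66.42
ee_pos: [381.6, -313.2, 142.5]
eef_rot: [0.999, -0.032, -0.001, -0.0]
force: [0.3, 0.6, -0.2]
gripper_width: 85.2
finger_force: 0.0
```

View pics/fin.png

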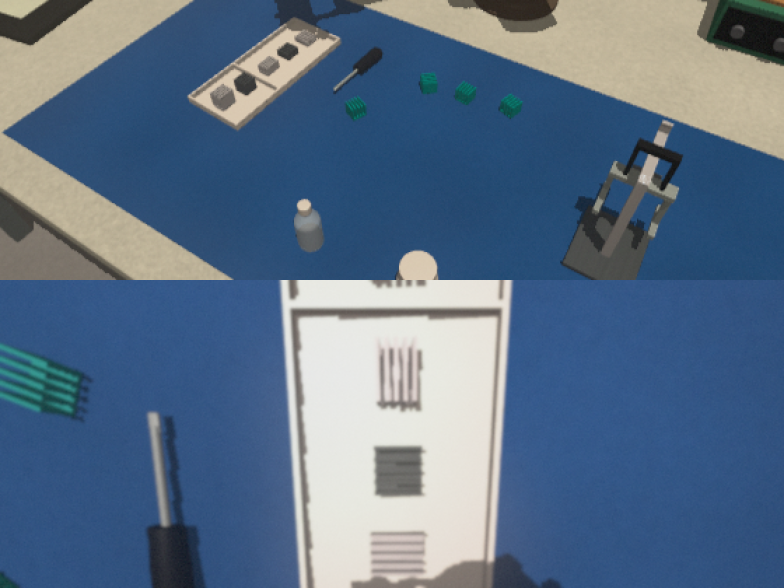

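The gauge is on its hook at (655,170). Sinks 12, 16 and 20 stand fins up in the long bay. Sinks 28 and 34 are in the short bay at (245,83) and (222,97). The bottle, jar and driver are untouched, so I'll hand in.

```bash
python3 -m handwheel '{"offset":[[0,0,0],[0,0,-0.2],[0,0,-0.2],[0,0,-0.2]],"twist":[0,0,0,0],"grip":[0,0,0,0]}' >/dev/null
python3 -c "
from rig import manip
print(manip.close_job())"
```

```text
the job is handed in; nothing more can be done
None
```

I handed the job in at about 67 s: all five sinks were gauged in order from 12 to 34 mm and the gauge hung back on the hook. Sinks 12, 16 and 20 stand in the long bay and 28 and 34 in the short bay, and the bottle, jar and screwdriver were left alone; the hand-in returned no verdict.

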